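# Load the van carrier with mortise locks and their door furniture

## Robot

A 6-joint arm with a two-finger parallel gripper is mounted at the origin on the work surface. World frame = base frame: x ahead of the robot, y to its left, z up, the work surface at z = 0. Lengths are in m, angles in rad, forces in N, time in s.
With the tool pointing down it reaches from about 0.375 to 0.975 m from the base axis. Payload 3.8 kg.
Tool frame: the origin (TCP) lies between the finger pads; the fingertips stand 8 mm ahead of it and the grasp point (between the pads) lies 11 mm behind it (tcp_to_tips is the distance from the TCP to the fingertips, in m); z points along the fingers, y is the line along which they close (so a half turn about z gives the same grasp; the last joint's range is limited). The gripper opens to 85 mm and grips with 20 to 120 N. Pads are 22 mm wide; open, the fingers measure 114 mm over their backs; the gripper's body (76 mm by 85 mm) begins 54 mm behind the grasp point. The pads swing forward as they close: fully open they stand 13 mm farther back than shut.
Start: joints at [-1.331, 0.264, 1.604, -0, 1.274, -0.037], TCP at [0.184, -0.649, 0.239] pointing down, gripper open.
Joint ranges: [-2.63, 2.63], [-0.94, 2.18], [0.31, 2.57], [-1.31, 4.45], [0, 2.66], [-2.55, 2.55]. Speed limits (rad/s): [2.57, 2.57, 3.14, 3.14, 3.14, 3.14].

## Interface

Orientations are given as a rotation vector (axis times angle).
In Python, from workcell import * gives the robot as it stands.
- The arm moves only by the tool move_arm, never from a script. Its argument "series" is one flat list of numbers, 7 for each row, row after row: the finger opening in cm, from 0 to 8.54, then the shift along the tool's x, y, z in cm, then the turn, a rotation vector about the tool's x, y, z in degrees. A call has 1 to 5 rows; each row shifts and turns the commanded pose from where the row before left it, along the tool's axes as they then stand; what a row does not reach is not made up. A row lasts 1/8 s, in which the tool goes at most 62.5 mm and 10.7 degrees, less where a joint would pass 70% of its speed; a pose out of reach is approached as far as the arm can. A call is refused whole if a number of a shift passes 6.25 or a number of a turn 10.7, either way. A call with a gripper value outside its range is refused whole. The fingers move at their own pace and stop on an object; "grip_force" is the grip in N (left out, the last holds). Time passes only in rows, so rows that do not move let the fingers close. It gives the time, the measured TCP pose, the force, the opening and the grip force at its end, in the units of the state.
- read_state(): the state, without advancing time (a new reading comes with each control period).
- read_camera(name): name is "side" or "top" or "wrist"; returns the picture (420x560x3 uint8, red, green, blue); there is no depth.
- calibration(name): a dict with "camera_matrix" (3x3 intrinsics, pixels), "rvec" (rotation vector, rad) and "tvec" (3), from world to camera coordinates, as OpenCV has them. Camera axes: x right, y down, z forward; pixel columns grow to the right and rows downward; lengths in m; the calibration is good to about 2 mm. The wrist camera is an equidistant fisheye: a pixel r from the principal point sees the ray r / f radians off the axis. A picture is of the moment at which its call begins: read the wrist's pose just before it. calibration takes no time and is no camera call; for the wrist camera it gives the pose at the moment of the call.
- finish_job(): hands the job in; it is judged then, once.
The state is a dict: "time": time; "q": joint angles; "joint_vel": joint speeds; "joint_torque": joint torques, N m; "tool_pos": TCP position; "tcp_rot": TCP orientation; "wrist_force": force on the tool from outside, world axes, zero at the start; "torque": the same for the moment, N m; "width": opening from 0.0 (shut) to 1.0 (fully open); "grip_force": force on a finger pad.
Only numpy, scipy, OpenCV 4.12 (cv2) and the standard library are available. Lean on these libraries where they do the work, as an engineer would, in place of code of your own. Each camera call takes 0.05 s, during which the arm holds its last target. There are 200 camera calls.

## Task

Get the locksmith's van carrier ready for the next fitting job: swing its hold-down bar right back, take every mortise lock from the wooden bench stand and slide it gently down, never dropped or forced, upright and forend to the front, fully home in a slot of its own in the grey steel carrier, then swing the bar down over the locks again. Lay every loose strike plate and backplate flat in the plywood tray, each in a bay cut to its size (one plate to a bay, strike plates in the narrow bays, backplate in the wide one). Leave the other things on the bench as they are.

Things in the scene. Friction and masses are not known exactly. Their poses are not given: they have to be found in the camera images.
- stand: Wooden bench stand, fixed, 70 x 186 mm, 50 mm high, with three grooves 68 mm apart along its y (21 mm wide, floor 16 mm above the bench, 34 mm deep) in which the locks stand loosely, forends to its front (-x). Origin: on the bench under the middle groove; z up. May stand on the left or the right.
- carrier: Grey sheet-steel van carrier, fixed, on the left or right: three upright slots 68 mm apart along its y, front (-x) towards the robot. Guides 64 mm high, back rail 66 mm; end cheeks at y = +-110 mm, 64 mm high, with hinge posts up to 142 mm at x = +45 mm. Origin: on the bench under the middle slot; z up.
- bar (a joint): Angle (rad) of the hold-down bar, 10 mm round, along the carrier's y on two arms. 0: down across the slots, 8 mm above seated cases, blocking them; 2.5: right back, its stop. It swings up and back about the carrier's +y axis through carrier x = +45 mm, 134 mm above the bench; radius 45 mm. Stiff hinge (3 N at the bar): stays where left.
- bar_grip_l (a point): Middle of the rubber sleeve on the hold-down bar between slots 1 and 2: 16 mm thick, 44 mm long along the bar (y), coaxial with it. It moves with the bar: 134 mm above the bench and 13 mm above the case tops when down.
- bar_grip_r (a point): Middle of the rubber sleeve on the hold-down bar between slots 0 and 1: 16 mm thick, 44 mm long along the bar (y), coaxial with it. It moves with the bar: 134 mm above the bench and 13 mm above the case tops when down.
- slot_0 (a point): Slot 0 (counted along the carrier's +y): centre of its floor, where a lock's origin comes when home; 16 mm above the bench; axes as the carrier's. 19 mm wide in y between two guides (x -26 to +28 mm); lips flare to 32 mm at their top, 48 mm above this point. Back rail at x = +33.5 mm. The forend goes down in front of the guides. Play: 1.5 mm either way in y, 3.5 in x.
- slot_1 (a point): Slot 1 (counted along the carrier's +y): centre of its floor, where a lock's origin comes when home; 16 mm above the bench; axes as the carrier's. 19 mm wide in y between two guides (x -26 to +28 mm); lips flare to 32 mm at their top, 48 mm above this point. Back rail at x = +33.5 mm. The forend goes down in front of the guides. Play: 1.5 mm either way in y, 3.5 in x.
- slot_2 (a point): Slot 2 (counted along the carrier's +y): centre of its floor, where a lock's origin comes when home; 16 mm above the bench; axes as the carrier's. 19 mm wide in y between two guides (x -26 to +28 mm); lips flare to 32 mm at their top, 48 mm above this point. Back rail at x = +33.5 mm. The forend goes down in front of the guides. Play: 1.5 mm either way in y, 3.5 in x.
- lock_a: Mortise lock: steel case 60 (x) x 16 (y) x 105 (z) mm; brass forend 4 x 22 x 130 mm across its front (-x) edge, 12.5 mm past the case at top and bottom; latch bolt 10 mm forward of it, near the top. Origin: centre of the case's underside, z up. Forend x -34 to -30 mm, case rear x +30. 0.45 kg. Starts upright in a groove of the stand; grip its flat faces near the top. May be absent.
- lock_b: Mortise lock: steel case 60 (x) x 16 (y) x 105 (z) mm; brass forend 4 x 22 x 130 mm across its front (-x) edge, 12.5 mm past the case at top and bottom; latch bolt 10 mm forward of it, near the top. Origin: centre of the case's underside, z up. Forend x -34 to -30 mm, case rear x +30. 0.45 kg. Starts upright in a groove of the stand; grip its flat faces near the top. May be absent.
- lock_c: Mortise lock: steel case 60 (x) x 16 (y) x 105 (z) mm; brass forend 4 x 22 x 130 mm across its front (-x) edge, 12.5 mm past the case at top and bottom; latch bolt 10 mm forward of it, near the top. Origin: centre of the case's underside, z up. Forend x -34 to -30 mm, case rear x +30. 0.45 kg. Starts upright in a groove of the stand; grip its flat faces near the top. May be absent.
- tray: Plywood tray, fixed, 184 (x) x 196 (y) mm, 16 mm high, grey felt floor 6 mm above the bench; three bays side by side, long along its x. A finger channel (x -32 to +32 mm) crosses the middle at floor level, so fingers can go down beside a plate held at its middle. Solid between bays: 25 mm or more. Origin: on the bench under its centre; z up.
- bay_wide (a point): Bay of the tray for the backplate: centre of its floor, 6 mm above the bench; axes as the tray's. Inside 164 x 54 mm (x, y), 10 mm deep.
- bay_narrow_1 (a point): Bay of the tray for a strike plate (middle one of the three): centre of its floor, 6 mm above the bench; axes as the tray's. Inside 152 x 35 mm (x, y), 10 mm deep.
- bay_narrow_2 (a point): Bay of the tray for a strike plate (at the tray's -y side): centre of its floor, 6 mm above the bench; axes as the tray's. Inside 152 x 35 mm (x, y), 10 mm deep.
- strike_a: A strike plate: flat bright steel, 140 (x) x 25 (y) x 6 (z) mm, with two dark bolt openings. Starts on the bench. Origin: centre of its underside; x along its length, z up. 0.13 kg. May be absent.
- strike_b: A strike plate: flat bright steel, 140 (x) x 25 (y) x 6 (z) mm, with two dark bolt openings. Starts on the bench. Origin: centre of its underside; x along its length, z up. 0.13 kg. May be absent.
- backplate: A lever-handle backplate: flat satin steel, 152 (x) x 42 (y) x 8 (z) mm, with a round spindle hole and a keyhole. Starts on the bench. Origin: centre of its underside; x along its length, z up. 0.22 kg. May be absent.
- padlock: Brass padlock, 50 x 28 x 83 mm, on the bench at the far left; not to be disturbed. Origin: centre of its underside.
- spray_can: Blue lubricant can, 54 mm across, 160 mm high, on the bench at the far right; not to be disturbed. Origin: centre of its underside.
Not all that is in view belongs to the job. Leave any orange look-alike of the lock_a alone.

How it is judged:
By the outcome, as a careful person would: the job done as asked, in the order asked, and still so for the second after the job is handed in, with the robot touching nothing.
Of lock_a, lock_b, lock_c only 2 to 3 are there at a start; the rules pass over those that are not, and their reading is None.
Of strike_a, strike_b, backplate only 2 to 3 are there at a start; the rules pass over those that are not, and their reading is None.
At some moment in a run one of strike_a, strike_b, backplate may be knocked a few centimetres aside while the robot is not near it.
It also fails if it takes over 208 s, if anything falls off the work surface, if the arm or the gripper's body presses on something with over 40 N, if the wrist force passes 120 N, or if a joint passes its speed limit or range.

## Working session

There is one attempt and no reset: what is moved stays moved. The work goes in short steps, Python scripts to look and compute and a tool call to move; the robot and the scene stay as the last step left them, time stands still between calls to the robot, and variables do not carry over. Pictures are saved under pics/ and viewed, at most 14 in all, crops included, and the job is handed in when it is done.

Besides the shell and the picture viewer there is one more tool, called after "Emit:" as name(argument=value, ...) on one line, values as JSON. move_arm: Moves the arm, as the interface text tells. Its arguments: {"type":"object","properties":{"series":{"type":"array"},"grip_force":{"type":"number"}},"required":["series"]}

```bash
ls; mkdir -p pics
python3 - <<'E'
from workcell import *
import cv2,numpy as np
s=read_state();print(s)
for n in ["side","top"]:
    im=read_camera(n);cv2.imwrite(f"pics/{n}0.png",im[:,:,::-1])
    c=calibration(n);print(n,c)
    np.save(f"pics/{n}0.npy",im)
print(calibration("wrist"))
E
```

```text
pics
{'time': 0.0, 'q': array([-1.33091707e+00,  2.64754794e-01,  1.60540847e+00,  2.99806825e-05,
        1.27368835e+00, -3.68982415e-02]), 'joint_vel': array([ 0.00028304, -0.00098579,  0.0004335 , -0.00025167,  0.00091365,
        0.00023724]), 'joint_torque': array([-3.12052514e-03, -5.15117919e+01, -3.67317724e+01, -1.78409041e-04,
        1.30412015e-02, -7.25685368e-06]), 'tool_pos': array([ 0.18428469, -0.64860175,  0.23794228]), 'tcp_rot': array([-3.10933078e+00, -4.33050568e-01,  3.14499508e-04]), 'wrist_force': array([ 0.04114522, -0.32038486, -0.29265059]), 'torque': array([-0.02681402, -0.01389781, -0.07650903]), 'grip_force': 0.0, 'width': 1.0033226825450519}
side {'camera_matrix': array([[420.2687975 ,   0.        , 279.72366106],
       [  0.        , 420.2687975 , 211.04356291],
       [  0.        ,   0.        ,   1.        ]]), 'rvec': array([ 0.3950209 , -2.54847563,  1.5293369 ]), 'tvec': array([0.50403893, 0.16364352, 1.13234093])}
top {'camera_matrix': array([[452.87306548,   0.        , 280.90978751],
       [  0.        , 452.87306548, 216.00158301],
       [  0.        ,   0.        ,   1.        ]]), 'rvec': array([ 2.20400753, -2.15662965,  0.10947062]), 'tvec': array([0.02725553, 0.51583633, 1.50375372])}
{'camera_matrix': array([[325.1922621 ,   0.        , 281.63608662],
       [  0.        , 325.1922621 , 208.05976714],
       [  0.        ,   0.        ,   1.        ]]), 'rvec': array([-2.29937617,  1.73770868,  0.27459087]), 'tvec': array([-0.67375806, -0.03984627,  0.38041799])}
```

View pics/top0.png

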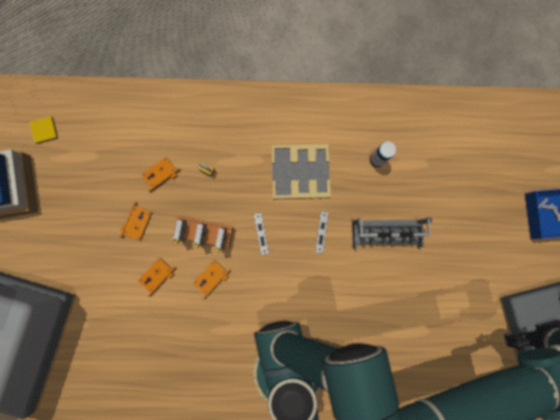

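View pics/side0.png

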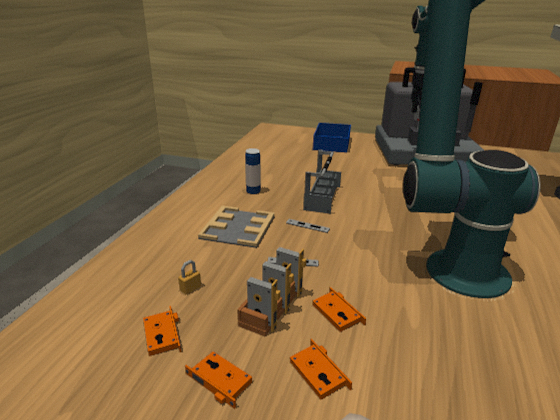

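The top view shows three grey locks in the stand at about (180,230), (201,235) and (221,239). The two strike plates are at (261,233) and (322,231), the tray at (301,171), the carrier at (391,233) and the can at (384,154). The padlock is at (206,170), and four orange look-alikes lie flat. I see no backplate. Next I'll take coarse positions.

```bash
cat > h.py <<'E'
from workcell import *
import cv2,numpy as np
from scipy.spatial.transform import Rotation as R
def cam(n):
    c=calibration(n);return c["camera_matrix"],R.from_rotvec(np.ravel(c["rvec"])).as_matrix(),np.ravel(c["tvec"])
def ray(c,n,uv):
    K,Rm,t=c;uv=np.atleast_2d(np.asarray(uv,float))
    p=np.c_[(uv[:,0]-K[0,2])/K[0,0],(uv[:,1]-K[1,2])/K[1,1]]
    if n=="wrist":
        r=np.linalg.norm(p,axis=1)+1e-12;d=np.c_[p*(np.sin(r)/r)[:,None],np.cos(r)]
    else: d=np.c_[p,np.ones(len(p))]
    return -Rm.T@t,d@Rm
def onplane(c,n,uv,z):
    o,d=ray(c,n,uv);return o+d*((z-o[2])/d[:,2])[:,None]
def proj(c,n,P):
    K,Rm,t=c;q=np.atleast_2d(P)@Rm.T+t
    if n=="wrist":
        s=np.linalg.norm(q[:,:2],axis=1)+1e-12;p=q[:,:2]/s[:,None]*np.arctan2(s,q[:,2])[:,None]
    else: p=q[:,:2]/q[:,2:]
    return p*[K[0,0],K[1,1]]+K[:2,2]
def shot(n,name):
    c=cam(n);im=read_camera(n);np.save(f"pics/{name}.npy",im);np.savez(f"pics/{name}_c.npz",K=c[0],R=c[1],t=c[2])
    cv2.imwrite(f"pics/{name}.png",im[:,:,::-1]);return c,im
def load(name):
    z=np.load(f"pics/{name}_c.npz");return (z["K"],z["R"],z["t"]),np.load(f"pics/{name}.npy")
def blobs(m,amin=20):
    cs,_=cv2.findContours(m.astype(np.uint8),cv2.RETR_EXTERNAL,cv2.CHAIN_APPROX_NONE)
    return [c for c in cs if cv2.contourArea(c)>amin]
def toolyaw(): # world yaw of tool y axis
    Rt=R.from_rotvec(read_state()["tcp_rot"]).as_matrix();return Rt
def goto(p,yaw=None):
    """print shift in tool axes (cm) and turn (deg) to bring TCP to p; yaw (deg) of tool y axis, mod 180"""
    s=read_state();Rt=R.from_rotvec(s["tcp_rot"]).as_matrix()
    print("t %.2f pos"%s["time"],s["tool_pos"].round(4),"yaw_y %.2f tilt"%np.degrees(np.arctan2(Rt[1,1],Rt[0,1])),Rt[:,2].round(4),"q",s["q"].round(2),"w %.3f"%s["width"],"F",s["wrist_force"].round(1))
    if yaw is not None:
        # target rot: z down, y at yaw
        y0=np.degrees(np.arctan2(Rt[1,1],Rt[0,1]));d=(yaw-y0+90)%180-90
        a=np.radians(y0+d);y=np.array([np.cos(a),np.sin(a),0]);z=np.array([0,0,-1]);Rn=np.c_[np.cross(y,z),y,z]
        print("turn",np.degrees(R.from_matrix(Rt.T@Rn).as_rotvec()).round(2))
    else: Rn=Rt
    d=np.asarray(p)-s["tool_pos"]
    print("shift old axes",(100*Rt.T@d).round(2)," new axes",(100*Rn.T@d).round(2))
E
python3 - <<'E'
from h import *
c=cam("top");im=np.load("pics/top0.npy")
np.savez("pics/top0_c.npz",K=c[0],R=c[1],t=c[2])
hsv=cv2.cvtColor(im,cv2.COLOR_RGB2HSV)
m=((hsv[:,:,1]<70)&(hsv[:,:,2]>80))
m[:140]=0;m[300:]=0;m[:,:100]=0;m[:,500:]=0
for b in blobs(m,15):
    r=cv2.minAreaRect(b);P=onplane(c,"top",cv2.boxPoints(r),0.006)
    print(np.round(r[0],1),np.round(r[1],1),round(r[2],1),"world ctr z6",P.mean(0).round(3),"sizes",np.linalg.norm(P[1]-P[0]).round(3),np.linalg.norm(P[2]-P[1]).round(3))
print("carrier z=.1",onplane(c,"top",[[358,235],[427,232]],.1).round(3))
print("cam wrist rel",-cam("wrist")[1].T@cam("wrist")[2])
crop=im[140:280,150:450];cv2.imwrite("pics/crop0.png",cv2.resize(crop,(780,364),interpolation=cv2.INTER_CUBIC)[:,:,::-1])
E
```

```text
[395.5 234.5] [11.  9.] 90.0 world ctr z6 [ 0.462 -0.353  0.006] sizes 0.031 0.037
[219.7 237.5] [ 6.5 19.6] 12.1 world ctr z6 [0.439 0.244 0.006] sizes 0.066 0.022
[198.5 233.3] [ 6.5 19.6] 10.6 world ctr z6 [0.452 0.316 0.006] sizes 0.066 0.022
[177.9 229.2] [ 6.5 19.2] 11.3 world ctr z6 [0.464 0.387 0.006] sizes 0.065 0.022
[383.7 225.4] [26.2 66.9] 74.4 world ctr z6 [ 0.492 -0.313  0.006] sizes 0.231 0.089
[423.2 229.7] [14.5 27.1] 32.5 world ctr z6 [ 0.481 -0.448  0.006] sizes 0.094 0.049
[260.8 233.3] [41.6  8. ] 79.4 world ctr z6 [0.457 0.105 0.006] sizes 0.027 0.141
[321.4 231.9] [ 7.9 41. ] 7.6 world ctr z6 [ 0.466 -0.101  0.006] sizes 0.14 0.027
[300.5 171. ] [46. 55.] 90.0 world ctr z6 [ 0.674 -0.026  0.006] sizes 0.19 0.161
[383.5 153. ] [16.3 27.6] 45.0 world ctr z6 [ 0.744 -0.312  0.006] sizes 0.098 0.056
carrier z=.1 [[ 0.453 -0.208  0.1  ]
 [ 0.467 -0.43   0.1  ]]
cam wrist rel [ 0.2593582  -0.627558    0.37304125]
```

View pics/crop0.png

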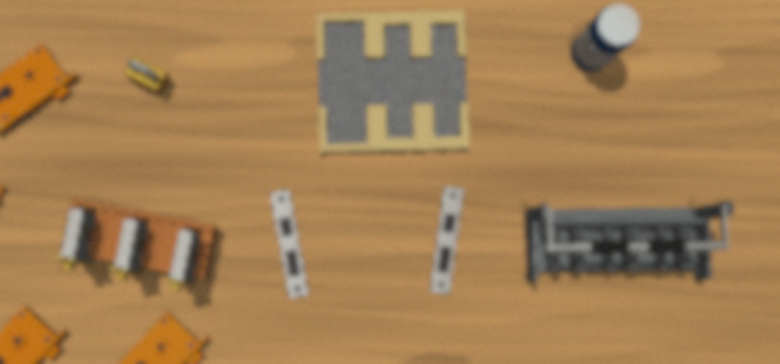

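The crop shows the sleeves at about (384,235) and (407,235) px and the lock forends at the front. The tray's wide bay is on the left (+y). Next, a close wrist view of the carrier.

Run:
```python
from h import *
c,im=load("top0")
g=im[218:250,340:445].astype(int).mean(2)
m=np.zeros(im.shape[:2],bool);m[225:246,372:420]=im[225:246,372:420].max(2)<45
for b in blobs(m,3):
    M=cv2.moments(b);uv=[M['m10']/M['m00'],M['m01']/M['m00']];print(uv,cv2.boundingRect(b),onplane(c,"top",[uv],.134).round(4))
print("sleeves guess",onplane(c,"top",[[383.8,235],[407,235]],.134))
p=[.40,-.32,.36]
goto(p,90)
```

```text
[383.719298245614, 234.64912280701753] (379, 233, 11, 5) [[ 0.4538 -0.2826  0.134 ]]
[406.2023809523809, 234.26190476190476] (401, 232, 11, 5) [[ 0.4566 -0.353   0.134 ]]
sleeves guess [[ 0.45272936 -0.28285717  0.134     ]
 [ 0.45431043 -0.35549679  0.134     ]]
t 0.10 pos [ 0.1843 -0.6487  0.238 ] yaw_y -74.14 tilt [-5.0e-04  2.1e-03 -1.0e+00] q [-1.33  0.26  1.61  0.    1.27 -0.04] w 1.002 F [ 0.2 -0.1 -0.6]
turn [-1.200e-01  1.000e-02  1.586e+01]
shift old axes [ 29.73 -25.75 -12.14]  new axes [ 21.57 -32.87 -12.2 ]
```

Emit:
move_arm(series=[8.5, 3.7, -3.2, -1.5, 0, 0, 0, 8.5, 3.7, -3.2, -1.5, 0, 0, 0, 8.5, 3.7, -3.2, -1.5, 0, 0, 0, 8.5, 3.7, -3.2, -1.5, 0, 0, 0, 8.5, 3.7, -3.2, -1.5, 0, 0, 0])

```text
time: 0.72
tool_pos: [0.3192, -0.4432, 0.3142]
tcp_rot: [-3.111, -0.433, 0.0]
wrist_force: [-0.0, -0.6, -0.4]
width: 0.997
grip_force: 0.0
```

Emit:
move_arm(series=[8.5, 3.7, -3.2, -1.5, 0, 0, 0, 8.5, 3.7, -3.2, -1.5, 0, 0, 0, 8.5, 3.7, -3.2, -1.5, 0, 0, 6.8, 8.5, 0, 0, 0, 0, 0, 6.8, 8.5, 0, 0, 0, 0, 0, 0])

```text
time: 1.35
tool_pos: [0.3994, -0.3215, 0.3591]
tcp_rot: [-3.141, -0.066, 0.001]
wrist_force: [-0.3, -0.0, -0.5]
width: 0.993
grip_force: 0.0
```

Run:
```python
from h import *
goto([.4,-.32,.36],92.3)
c,im=shot("wrist","w1")
```

```text
t 1.35 pos [ 0.3994 -0.3215  0.3591] yaw_y -87.59 tilt [-3.e-04  1.e-04 -1.e+00] q [-0.73 -0.1   1.78 -0.    1.46  0.8 ] w 0.993 F [-0.3 -0.  -0.5]
turn [-0.01  0.02  0.11]
shift old axes [ 0.06 -0.14 -0.09]  new axes [ 0.06 -0.15 -0.09]
```

View pics/w1.png

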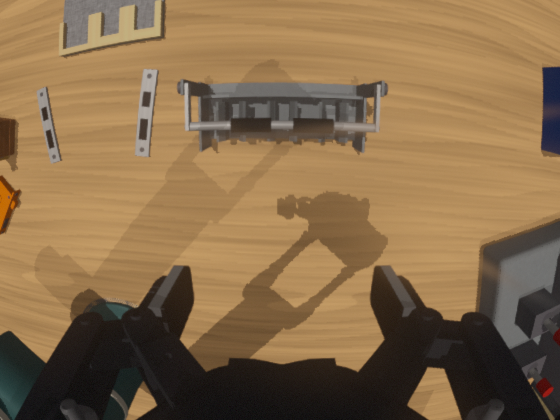

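The wrist view shows the bar down with sleeves at (251,126) and (313,127). The guides and cheeks are visible below it.

Run:
```python
from h import *
c,im=load("w1")
g=im.astype(int).max(2)
m=np.zeros(g.shape,bool);m[112:142,222:345]=g[112:142,222:345]<36
m=cv2.morphologyEx(m.astype(np.uint8),cv2.MORPH_OPEN,np.ones((5,5)))
for b in blobs(m,100):
    r=cv2.minAreaRect(b);print(np.round(r[0],1),np.round(r[1],1),r[2],onplane(c,"wrist",[r[0]],.134).round(4))
for n,uv in dict(barends=[[190,126],[378,127]]).items(): print(n,onplane(c,"wrist",uv,.134).round(4))
big=cv2.resize(im[70:165,165:400],(799,323),interpolation=cv2.INTER_CUBIC);cv2.imwrite("pics/w1c.png",big[:,:,::-1])
```

```text
barends [[ 0.4543 -0.2159  0.134 ]
 [ 0.4623 -0.4278  0.134 ]]
```

View pics/w1c.png

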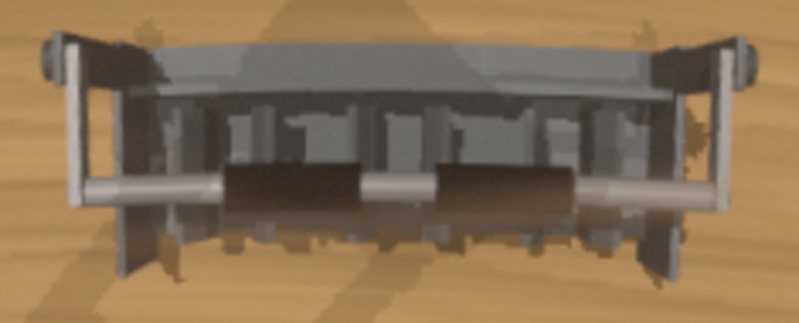

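Run:
```python
from h import *
c,im=load("w1");k=235/799
f=lambda L:np.array(L,float)*k+[165-.35,70-.35]
o,_=ray(c,"wrist",[[280,200]]);print("cam",o.round(4), "axis",c[1][2].round(3))
S=onplane(c,"wrist",f([[292,186.5],[506,188.5]]),.134);print("sleeves",S.round(4),np.linalg.norm(S[1]-S[0]))
B=onplane(c,"wrist",f([[85,190],[715,196]]),.134);print("bar ends",B.round(4))
d=S[0]-S[1];print("yaw y",np.degrees(np.arctan2(d[1],d[0])));d=B[0]-B[1];print("yaw y",np.degrees(np.arctan2(d[1],d[0])))
# cheek front bottom corners z ~0; rail ; guides tops
P=onplane(c,"wrist",f([[122,275],[674,278]]),.0);print("cheek front lower?",P.round(4),np.linalg.norm(P[1]-P[0]))
P=onplane(c,"wrist",f([[122,92],[683,94]]),.066);print("rail top front edge z66",P.round(4));d=P[0]-P[1];print(np.degrees(np.arctan2(d[1],d[0])),P.mean(0))
m=S.mean(0);goto([m[0],m[1],.25],d and 0 if False else 2.2)
```

```text
cam [ 0.4774 -0.3182  0.494 ] axis [-0.306 -0.013 -0.952]
sleeves [[ 0.4567 -0.2848  0.134 ]
 [ 0.4589 -0.354   0.134 ]] 0.06923783442517668
bar ends [[ 0.4549 -0.2155  0.134 ]
 [ 0.4616 -0.4242  0.134 ]]
yaw y 91.84771109244672
yaw y 91.84686894357105
cheek front lower? [[ 0.4073 -0.1948  0.    ]
 [ 0.4164 -0.4473  0.    ]] 0.2527164873965593
rail top front edge z66 [[ 0.4893 -0.2108  0.066 ]
 [ 0.4978 -0.4281  0.066 ]]
92.22746508473183 [ 0.49355891 -0.31946061  0.066     ]
t 1.40 pos [ 0.3991 -0.3219  0.3588] yaw_y -87.59 tilt [-7.e-04  4.e-04 -1.e+00] q [-0.73 -0.1   1.78 -0.    1.46  0.8 ] w 0.996 F [-0.2 -0.9 -0.2]
turn [-5.000e-02  1.000e-02 -8.979e+01]
shift old axes [5.890e+00 1.000e-02 1.088e+01]  new axes [ 0.02  5.88 10.88]
```

Emit:
move_arm(series=[5, 5.9, 0, 0, 0, 0, 0, 5, 0, -3.4, 0, 0, 0, -9.96, 5, 0, 0, 2, 0, 0, -9.96, 5, 0, 0, 2, 0, 0, -9.96, 5, 0, 0, 2, 0, 0, -9.96])

```text
time: 2.02
tool_pos: [0.4562, -0.2864, 0.2979]
tcp_rot: [-2.927, -1.138, 0.001]
wrist_force: [-0.4, -0.5, 0.3]
width: 0.586
grip_force: 0.0
```

Emit:
move_arm(series=[5, 0, 0, 2, 0, 0, -9.96, 5, 0, 0, 2, 0, 0, -9.96, 5, 0, 0, 2, 0, 0, -9.96, 5, 0, 0, 2, 0, 0, -9.96, 5, 0, 0, 2, 0, 0, -9.96])

```text
time: 2.65
tool_pos: [0.456, -0.2865, 0.1979]
tcp_rot: [-2.176, -2.264, 0.0]
wrist_force: [-0.3, 0.3, 0.2]
width: 0.584
grip_force: 0.0
```

Run:
```python
from h import *
goto([.457,-.285,.123],2.0)
c,im=shot("wrist","w2")
```

```text
t 2.65 pos [ 0.456  -0.2865  0.1979] yaw_y 2.25 tilt [-1.1e-03  7.0e-04 -1.0e+00] q [-0.61  0.04  1.94 -0.    1.16 -0.65] w 0.584 F [-0.3  0.3  0.2]
turn [-0.06 -0.04  0.25]
shift old axes [0.14 0.12 7.49]  new axes [0.15 0.11 7.49]
```

View pics/w2.png

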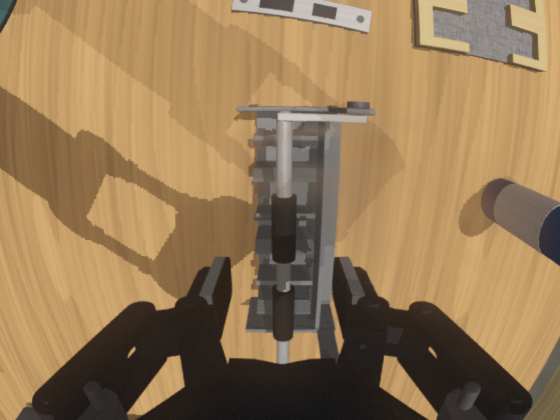

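Here the sleeves are at about (284,229) and (284,315), with the bar centred between the fingers. Next I check this against the expected point.

Run:
```python
from h import *
c,im=load("w2")
g=im.astype(int).max(2)
m=(g<45).astype(np.uint8);m[:185]=0;m[345:]=0;m[:,:264]=0;m[:,305:]=0
m=cv2.morphologyEx(m,cv2.MORPH_OPEN,np.ones((7,7)))
for b in blobs(m,200):
    r=cv2.minAreaRect(b);print(np.round(r[0],1),cv2.boundingRect(b),onplane(c,"wrist",[r[0]],.134+.004).round(4))
    x,y,w,h=cv2.boundingRect(b);P=onplane(c,"wrist",[[x+w/2,y],[x+w/2,y+h]],.138);print(P.round(4))
print(proj(c,"wrist",[[.457,-.285,.134],[.459,-.353,.134],[.456,-.2865,.2]]).round(1))
P=onplane(c,"wrist",[[284.5,140],[283.3,350]],.137);print("bar",P.round(4))
```

```text
[283.5 248.5] (272, 235, 24, 28) [[ 0.4571 -0.2986  0.138 ]]
[[ 0.4571 -0.289   0.138 ]
 [ 0.4579 -0.3094  0.138 ]]
[[284.1 227. ]
 [283.  311.9]
 [282.7 280.3]]
bar [[ 0.4549 -0.228   0.137 ]
 [ 0.4607 -0.3894  0.137 ]]
```

Emit:
move_arm(series=[5, 0.1, 0.1, 5, 0, 0, 0, 5, 0, 0, 2.5, 0, 0, 0, 5, 0, 0, 0, 0, 0, 0, 1, 0, 0, 0, 0, 0, 0, 1, 0, 0, 0, 0, 0, 0], grip_force=25)

```text
time: 3.32
tool_pos: [0.4571, -0.2858, 0.1259]
tcp_rot: [-2.184, -2.258, 0.004]
wrist_force: [-5.6, -4.1, 11.9]
width: 0.177
grip_force: 28.8
```

Emit:
move_arm(series=[1, 0, 0, 0, 0, 0, 0, 1, 0, 0, 0, 0, 0, 0])

```text
time: 3.58
tool_pos: [0.4571, -0.2859, 0.126]
tcp_rot: [2.183, 2.258, -0.003]
wrist_force: [-4.5, -1.8, 3.2]
width: 0.177
grip_force: 25.1
```

Emit:
move_arm(series=[1, 0, 0.14, -1.11, 0, 0, 0, 1, 0, 0.41, -1.04, 0, 0, 0, 1, 0, 0.66, -0.91, 0, 0, 0, 1, 0, 0.86, -0.72, 0, 0, 0, 1, 0, 1.01, -0.48, 0, 0, 0], grip_force=25)

```text
time: 4.2
tool_pos: [0.4761, -0.2851, 0.1689]
tcp_rot: [-2.168, -2.246, 0.031]
wrist_force: [-46.7, -1.5, 40.4]
width: 0.178
grip_force: 28.4
```

Emit:
move_arm(series=[1, 0, 1.1, -0.22, 0, 0, 0, 1, 0, 1.12, 0.06, 0, 0, 0, 1, 0, 1.07, 0.34, 0, 0, 0, 1, 0, 0.95, 0.59, 0, 0, 0, 1, 0, 0.78, 0.81, 0, 0, 0])

```text
time: 4.82
tool_pos: [0.5375, -0.2831, 0.1533]
tcp_rot: [-2.183, -2.258, 0.005]
wrist_force: [-8.0, -1.1, 8.5]
width: 0.179
grip_force: 28.1
```

Run:
```python
from h import *
goto([.457+.081,-.285,.126+.027],2.0)
c,im=shot("side","s1")
```

```text
t 4.83 pos [ 0.5375 -0.2831  0.1533] yaw_y 1.92 tilt [-0.0026 -0.0018 -1.    ] q [-0.52  0.21  1.84 -0.    1.1  -0.56] w 0.179 F [-8.  -1.1  8.5]
turn [-0.15  0.1  -0.08]
shift old axes [-0.19  0.04  0.03]  new axes [-0.19  0.04  0.03]
```

View pics/s1.png

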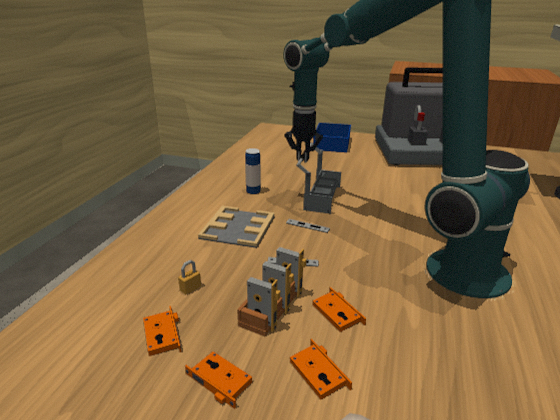

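Emit:
move_arm(series=[1, 0, 0.12, 0.16, 0, 0, 0, 1, 0, 0, 0, 0, 0, 0, 5, 0, 0, 0, 0, 0, 0, 5, 0, 0, 0, 0, 0, 0, 5, 0, 0, -2, 0, 0, 0])

```text
time: 5.5
tool_pos: [0.5389, -0.2813, 0.1684]
tcp_rot: [-2.182, -2.255, 0.001]
wrist_force: [-0.9, -0.3, -0.0]
width: 0.586
grip_force: 0.0
```

Emit:
move_arm(series=[5, 0, 0, -5, 0, 0, 0, 5, 0, 0, -5, 0, 0, 0, 5, 0, 0, -5, 0, 0, 10, 5, 5, -2, 0, 0, 0, 10, 5, 5, -2, 0, 0, 0, 10])

```text
time: 6.12
tool_pos: [0.5241, -0.1756, 0.3226]
tcp_rot: [2.698, 1.604, 0.005]
wrist_force: [-0.3, 1.0, -0.9]
width: 0.59
grip_force: 0.0
```

Run:
```python
from h import *
c,im=load("top0")
hsv=cv2.cvtColor(im,cv2.COLOR_RGB2HSV)
m=((hsv[:,:,1]<70)&(hsv[:,:,2]>80));m[:220]=0;m[250:]=0;m[:,:165]=0;m[:,232:]=0
C=[]
for b in blobs(m,15):
    r=cv2.minAreaRect(b);P=onplane(c,"top",cv2.boxPoints(r),.121);C.append(P.mean(0));print(C[-1].round(4),np.linalg.norm(P[1]-P[0]).round(3),np.linalg.norm(P[2]-P[1]).round(3))
C=np.array(C);d=C[2]-C[0];print(np.linalg.norm(C[1]-C[0]),np.linalg.norm(C[2]-C[1]),"stand y yaw",np.degrees(np.arctan2(d[1],d[0])))
m=C[1];goto([m[0]-.08,m[1],.36],98)
```

```text
[0.4343 0.2298 0.121 ] 0.061 0.02
[0.4461 0.2966 0.121 ] 0.061 0.02
[0.4577 0.3617 0.121 ] 0.06 0.02
0.06776815344796044 0.06621122017579999 stand y yaw 79.94226593427314
t 6.12 pos [ 0.5241 -0.1756  0.3226] yaw_y -28.54 tilt [ 0.0041 -0.0012 -1.    ] q [-0.37 -0.01  1.76  0.    1.39  0.13] w 0.590 F [-0.3  1.  -0.9]
turn [ 0.2  -0.16 53.46]
shift old axes [ 33.93 -36.43  -3.87]  new axes [ -9.08 -48.95  -3.74]
```

Emit:
move_arm(series=[5, 4.08, -4.41, -0.5, 0, 0, 0, 5, 4.08, -4.41, -0.5, 0, 0, 0, 5, 4.08, -4.41, -0.5, 0, 0, 0, 5, 4.08, -4.41, -0.5, 0, 0, 0, 5, 4.08, -4.41, -0.5, 0, 0, 0])

```text
time: 6.75
tool_pos: [0.4246, 0.1096, 0.3466]
tcp_rot: [2.694, 1.615, 0.005]
wrist_force: [1.3, 0.8, 0.5]
width: 0.584
grip_force: 0.0
```

Emit:
move_arm(series=[5, 4.08, -4.41, -0.5, 0, 0, 0, 5, 4.08, -4.41, -0.5, 0, 0, 0, 5, 4.08, -4.41, -0.5, 0, 0, 10.2, 5, 0, 0, 0, 0, 0, 10.2, 5, 0, 0, 0, 0, 0, 10.2])

```text
time: 7.38
tool_pos: [0.3683, 0.2732, 0.3607]
tcp_rot: [-3.017, -0.872, -0.003]
wrist_force: [-0.6, 0.6, -0.6]
width: 0.582
grip_force: 0.0
```

Emit:
move_arm(series=[5, 0, 0, 0, 0, 0, 10.2, 5, 0, 0, 0, 0, 0, 10.2, 5, 0, 0, 0, 0, 0, 10.2, 5, 0, 0, 0, 0, 0, 10.2, 5, 0, 0, 0, 0, 0, 0])

```text
time: 8.0
tool_pos: [0.3689, 0.2721, 0.3604]
tcp_rot: [-3.132, 0.226, -0.002]
wrist_force: [0.9, -0.3, -0.2]
width: 0.587
grip_force: 0.0
```

Run:
```python
from h import *
goto([.37,.28,.36],80)
c,im=shot("wrist","w3")
```

```text
t 8.00 pos [0.3689 0.2721 0.3604] yaw_y -98.26 tilt [ 0.0016  0.0012 -1.    ] q [ 0.58 -0.21  1.87  0.    1.48  2.3 ] w 0.587 F [ 0.9 -0.3 -0.2]
turn [-0.08 -0.08  1.74]
shift old axes [-0.   -0.79  0.04]  new axes [-0.03 -0.79  0.04]
```

View pics/w3.png

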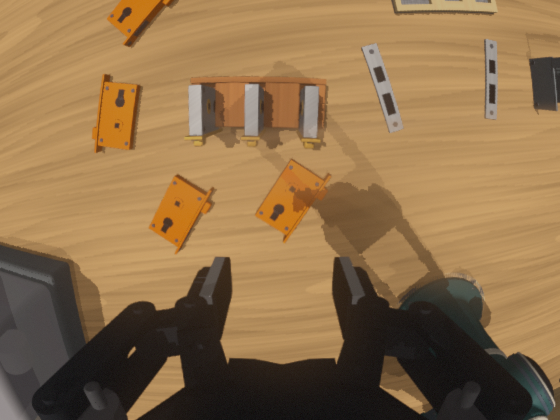

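Lock candidates are the three grey upright cases in the stand at (196,110), (252,110) and (312,110), with brass forends at row 140. The orange pieces at (140,15), (118,115), (180,212) and (292,198) lie on the bench. The grey ones fit the description (steel case, brass forend, standing in grooves), so I'll confirm them in one crop.

Run:
```python
from h import *
c,im=load("w3")
hsv=cv2.cvtColor(im,cv2.COLOR_RGB2HSV)
m=((hsv[:,:,1]<60)&(hsv[:,:,2]>115)).astype(np.uint8);m[:75]=0;m[150:]=0;m[:,:180]=0;m[:,330:]=0
C=[]
for b in blobs(m,100):
    r=cv2.minAreaRect(b);P=onplane(c,"wrist",cv2.boxPoints(r),.121);C.append(P.mean(0));print(np.round(r[0],1),np.round(r[1],1),round(r[2],1),C[-1].round(4),np.linalg.norm(P[1]-P[0]).round(4),np.linalg.norm(P[2]-P[1]).round(4))
    e=P[np.argsort(P[:,0])];d=e[2:].mean(0)-e[:2].mean(0);print("  x yaw",np.degrees(np.arctan2(d[1],d[0])).round(2))
C=np.array(C);C=C[np.argsort(C[:,1])];d=C[2]-C[0];print(np.linalg.norm(C[1]-C[0]),np.linalg.norm(C[2]-C[1]),"stand y yaw",np.degrees(np.arctan2(d[1],d[0])))
y=(hsv[:,:,0]>18)&(hsv[:,:,0]<30)&(hsv[:,:,1]>150)
big=cv2.resize(im[65:155,170:345],(790,406),interpolation=cv2.INTER_CUBIC);cv2.imwrite("pics/w3c.png",big[:,:,::-1])
```

```text
[310.6 111.4] [14.  51.2] 2.6 [0.4369 0.2292 0.121 ] 0.0592 0.0159
  x yaw -10.31
[195. 110.] [50.2 13.1] 88.8 [0.4602 0.361  0.121 ] 0.0159 0.0591
  x yaw -8.69
[251.  109.4] [13.3 51.2] 1.4 [0.449 0.296 0.121] 0.0593 0.0151
  x yaw -10.23
0.06788210060638292 0.06600118063229385 stand y yaw 79.97088544609012
```

View pics/w3c.png

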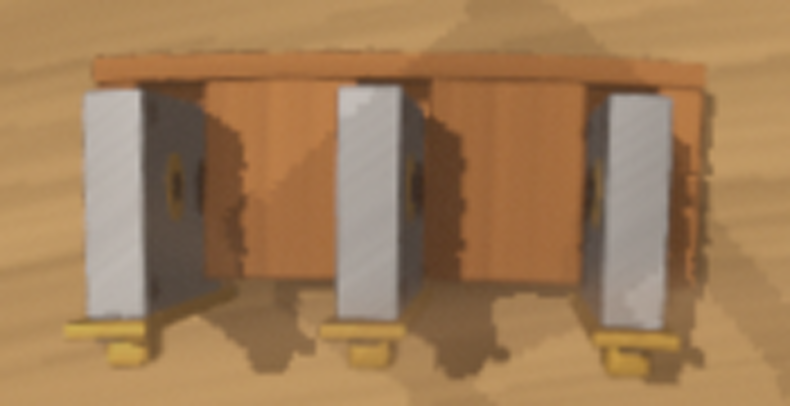

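The crop confirms three grey steel cases, each with a brass forend and latch bolt at the front. They stand in the wooden stand.

Emit:
move_arm(series=[5, 3.7, 1.65, 3, 0, 0, 0, 5, 3.65, 1.6, 3, 0, 0, 1.7, 5, 0, 0, 5, 0, 0, 0, 5, 0, 0, 5, 0, 0, 0, 5, 0, 0, 3.5, 0, 0, 0])

```text
time: 8.68
tool_pos: [0.436, 0.2285, 0.162]
tcp_rot: [3.129, -0.272, -0.003]
wrist_force: [0.6, -0.7, 0.2]
width: 0.584
grip_force: 0.0
```

Run:
```python
from h import *
goto([.4369,.2292,.094],80)
```

```text
t 8.68 pos [0.436  0.2285 0.162 ] yaw_y -99.92 tilt [-1.8e-03 -7.0e-04 -1.0e+00] q [ 0.43 -0.02  2.07  0.    1.09  2.18] w 0.584 F [ 0.6 -0.7  0.2]
turn [0.06 0.09 0.08]
shift old axes [ 0.08 -0.09  6.8 ]  new axes [ 0.07 -0.08  6.8 ]
```

Emit:
move_arm(series=[5, 0.1, -0.1, 4, 0, 0, 0, 5, 0, 0, 2.8, 0, 0, 0, 5, 0, 0, 0, 0, 0, 0, 1.2, 0, 0, 0, 0, 0, 0, 1.2, 0, 0, 0, 0, 0, 0], grip_force=50)

```text
time: 9.3
tool_pos: [0.4394, 0.2303, 0.0981]
tcp_rot: [-3.128, 0.275, -0.005]
wrist_force: [-3.5, -6.9, 4.5]
width: 0.183
grip_force: 51.2
```

Emit:
move_arm(series=[1.2, 0, 0, 0, 0, 0, 0, 1.2, 0, 0, 0, 0, 0, 0, 1.2, 0, 0, -1, 0, 0, 0, 1.2, 0, 0, -2, 0, 0, 0, 1.2, 0, 0, -3, 0, 0, 0])

```text
time: 9.93
tool_pos: [0.436, 0.2291, 0.1549]
tcp_rot: [3.127, -0.276, -0.006]
wrist_force: [-0.2, 0.5, -4.8]
width: 0.181
grip_force: 49.2
```

Emit:
move_arm(series=[1.2, 0, 0, -5, 0, 0, 0, 1.2, 0, 0, -5, 0, 0, 0, 1.2, 0, 0, -1, 0, 0, 0, 1.2, 0, 0, 0, 0, 0, 0])

```text
time: 10.42
tool_pos: [0.4375, 0.2297, 0.2651]
tcp_rot: [3.129, -0.276, -0.001]
wrist_force: [-0.9, 1.0, -5.8]
width: 0.179
grip_force: 49.6
```

Run:
```python
from h import *
goto([.458,-.252,.25],92)
c,im=shot("wrist","w4")
# held-lock check: project expected case top corners for grasp: case top at TCP -?
```

```text
t 10.43 pos [0.4375 0.2297 0.2651] yaw_y -100.08 tilt [-6.e-04 -1.e-04 -1.e+00] q [ 0.43 -0.1   1.95  0.    1.29  2.18] w 0.179 F [-0.9  1.  -5.8]
turn [ 1.000e-02  4.000e-02 -1.208e+01]
shift old axes [10.45 47.07  1.52]  new axes [ 0.37 48.21  1.51]
```

```bash
cat >> h.py <<'E'
def held(name,zt=.026):
    c,im=load(name);s=read_state();Rt=R.from_rotvec(s["tcp_rot"]).as_matrix();p=s["tool_pos"]
    hsv=cv2.cvtColor(im,cv2.COLOR_RGB2HSV);m=((hsv[:,:,1]<60)&(hsv[:,:,2]>100)).astype(np.uint8)
    q=proj(c,"wrist",p+[0,0,zt])[0];print("expected px",q.round(0))
    x0,y0=int(q[0]),int(q[1]);w=np.zeros_like(m);w[max(0,y0-70):y0+70,x0-45:x0+45]=1;m&=w
    for b in blobs(m,60):
        r=cv2.minAreaRect(b);P=onplane(c,"wrist",cv2.boxPoints(r),p[2]+zt);L=100*(P-p)@Rt
        print(np.round(r[0],1),np.round(r[1],1),"tool cm min",L.min(0).round(2),"max",L.max(0).round(2))
E
python3 - <<'E'
from h import *
held("w4")
goto([.4609,-.3878,.25],92)
E
```

```text
expected px [283. 308.]
[281.8 355. ] [10.9 31.6] tool cm min [-3.17 -0.77 -2.59] max [-2.26  0.71 -2.59]
[281.  262.5] [37. 42.] tool cm min [ 1.31 -0.89 -2.61] max [ 2.91  0.76 -2.6 ]
t 10.47 pos [0.4366 0.2293 0.2636] yaw_y -100.09 tilt [-0.0033 -0.0014 -1.    ] q [ 0.43 -0.1   1.95  0.    1.29  2.18] w 0.178 F [ 0.4 -0.8 -6.3]
turn [  0.09   0.18 -12.09]
shift old axes [13.2  60.33  1.44]  new axes [ 0.27 61.76  1.36]
```

View pics/w4.png

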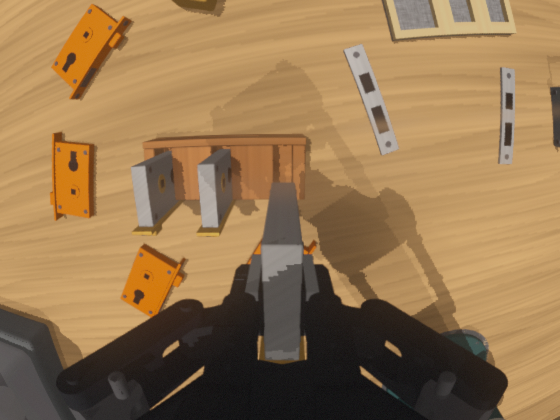

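The held lock hangs straight, with its case top from (282,245) to (282,360) px and the case centred about 1 mm behind the TCP. Now I carry it to slot 0.

Emit:
move_arm(series=[1.2, 1.2, 5.48, -0.5, 0, 0, 0, 1.2, 1.2, 5.48, 0, 0, 0, 0, 1.2, 1.2, 5.48, 0, 0, 0, 0, 1.2, 1.2, 5.48, 0, 0, 0, 0, 1.2, 1.2, 5.48, 0, 0, 0, 0])

```text
time: 11.1
tool_pos: [0.447, -0.0518, 0.2674]
tcp_rot: [-3.129, 0.276, 0.009]
wrist_force: [1.9, 0.4, -5.6]
width: 0.182
grip_force: 51.1
```

Emit:
move_arm(series=[1.2, 1.2, 5.48, 0, 0, 0, 0, 1.2, 1.2, 5.48, 0, 0, 0, 0, 1.2, 1.2, 5.48, 0, 0, 0, 0, 1.2, 1.2, 5.48, 0, 0, 0, 0, 1.2, 1.2, 5.48, 0, 0, 0, 0])

```text
time: 11.72
tool_pos: [0.4584, -0.3313, 0.2668]
tcp_rot: [-3.125, 0.276, 0.008]
wrist_force: [1.4, -0.3, -5.4]
width: 0.18
grip_force: 51.1
```

Emit:
move_arm(series=[1.2, 1.2, 5.48, 0, 0, 0, -6, 1.2, 0, 0, 0, 0, 0, -6.1, 1.2, 0, 0, 0, 0, 0, 0])

```text
time: 12.1
tool_pos: [0.4607, -0.3861, 0.2665]
tcp_rot: [-3.136, -0.051, 0.008]
wrist_force: [-0.3, 0.7, -5.1]
width: 0.18
grip_force: 52.0
```

Run:
```python
from h import *
goto([.4619,-.3878,.18],92)
c,im=shot("wrist","w5");held("w5")
big=cv2.resize(im[110:290,160:440],(793,510),interpolation=cv2.INTER_CUBIC);cv2.imwrite("pics/w5c.png",big[:,:,::-1])
O=np.array([.4585,-.3198,0]);u=np.array([np.cos(np.radians(2)),np.sin(np.radians(2)),0]);v=np.array([-u[1],u[0],0])
for k in range(3):
    for y in(-.0095,.0095): print(k,y,proj(c,"wrist",[O+(k-1)*.068*v+y*v+x*u+[0,0,.05] for x in(-.026,.028)]).round(1).tolist())
```

```text
t 12.10 pos [ 0.4607 -0.3861  0.2665] yaw_y -88.13 tilt [-0.0052  0.0052 -1.    ] q [-0.74  0.11  1.73  0.    1.3   0.8 ] w 0.180 F [-0.3  0.7 -5.1]
turn [-0.31  0.29 -0.13]
shift old axes [0.15 0.22 8.65]  new axes [0.11 0.17 8.65]
expected px [280. 310.]
[275.5 264. ] [42. 53.] tool cm min [ 1.16 -1.22 -2.62] max [ 2.96  0.83 -2.6 ]
0 -0.0095 [[292.6, 199.4], [292.9, 151.8]]
0 0.0095 [[275.8, 199.5], [275.4, 151.9]]
1 -0.0095 [[232.7, 199.6], [230.7, 152.4]]
1 0.0095 [[216.4, 199.7], [213.8, 152.8]]
2 -0.0095 [[176.0, 199.9], [172.2, 154.2]]
2 0.0095 [[161.2, 200.0], [156.9, 154.9]]
```

View pics/w5c.png

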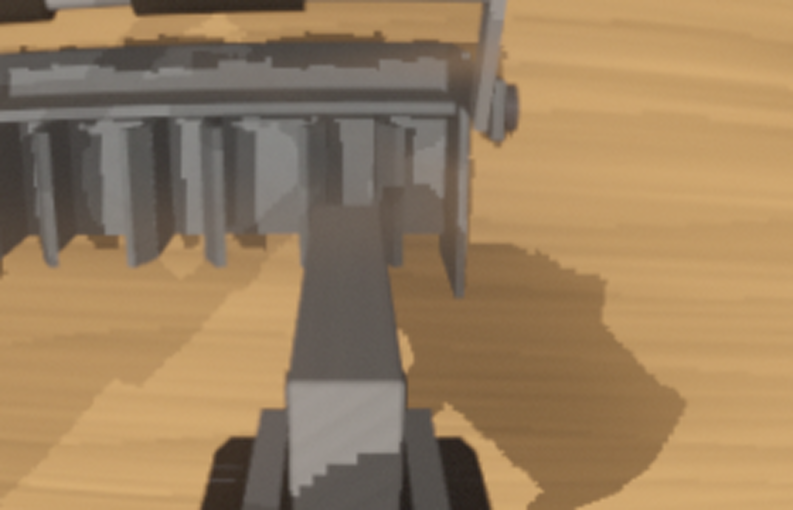

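The crop shows the bar swung back. The lock is above slot 0, whose guide front edges are near crop (305,265) and (396,265). I'll measure the guide edges with a mask.

Run:
```python
from h import *
c,im=load("w5")
hsv=cv2.cvtColor(im,cv2.COLOR_RGB2HSV);g=(hsv[:,:,1]<75)
for y in range(195,206,2):
    r=g[y,140:335].astype(int);e=np.flatnonzero(np.diff(r))+140;print(y,e.tolist())
O=np.array([.4585,-.3198,0]);u=np.array([np.cos(np.radians(2)),np.sin(np.radians(2)),0]);v=np.array([-u[1],u[0],0])
for k in range(3): print(k,[proj(c,"wrist",[O+(k-1)*.068*v+y*v+x*u+[0,0,.064]])[0].round(1).tolist() for x in(-.026,) for y in(-.016,0,.016)])
```

```text
195 [144, 146, 162, 163, 165, 174, 182, 204, 217, 232, 239, 265, 301, 320, 323]
197 [140, 141, 142, 144, 162, 174, 180, 204, 216, 232, 239, 265, 301, 320, 324]
199 [140, 141, 144, 160, 175, 180, 204, 215, 232, 239, 265, 301, 317, 318, 320, 323]
201 [141, 143, 144, 159, 175, 180, 204, 213, 232, 239, 265, 301, 317, 318, 320, 323]
203 [142, 143, 148, 152, 176, 179, 204, 208, 235, 239, 265, 296, 297, 301, 317, 318, 319, 323]
205 [141, 142, 267, 296, 318, 323]
0 [[299.0, 203.1], [284.2, 203.1], [269.5, 203.2]]
1 [[236.7, 203.2], [222.3, 203.3], [208.2, 203.3]]
2 [[177.6, 203.4], [164.5, 203.5], [151.9, 203.6]]
```

Emit:
move_arm(series=[1.2, 0.15, 0.13, 4, 0, 0, 0, 1.2, 0, 0, 4, 0, 0, 0, 1.2, 0, 0, 0.6, 0, 0, 0, 1.2, 0, 0, 0, 0, 0, 0])

```text
time: 12.65
tool_pos: [0.4639, -0.3873, 0.1848]
tcp_rot: [-3.14, -0.055, 0.001]
wrist_force: [0.2, -0.3, -4.8]
width: 0.175
grip_force: 51.9
```

Run:
```python
from h import *
goto([.4619,-.3875,.15],92)
```

```text
t 12.65 pos [ 0.4639 -0.3873  0.1848] yaw_y -87.98 tilt [-7.e-04  7.e-04 -1.e+00] q [-0.74  0.17  1.82  0.    1.15  0.8 ] w 0.175 F [ 0.2 -0.3 -4.8]
turn [-0.04  0.04  0.02]
shift old axes [-0.2   0.02  3.48]  new axes [-0.2   0.02  3.48]
```

Emit:
move_arm(series=[1.2, -0.15, 0, 1.5, 0, 0, 0, 1.2, 0, 0, 1.5, 0, 0, 0, 1.2, 0, 0, 0.8, 0, 0, 0, 1.2, 0, 0, 0.8, 0, 0, 0, 1.2, 0, 0, 0, 0, 0, 0])

```text
time: 13.28
tool_pos: [0.4619, -0.3876, 0.1379]
tcp_rot: [-3.14, -0.055, 0.002]
wrist_force: [0.2, -0.2, -4.7]
width: 0.178
grip_force: 51.9
```

Emit:
move_arm(series=[1.2, 0, 0, 0.6, 0, 0, 0, 1.2, 0, 0, 0.6, 0, 0, 0, 1.2, 0, 0, 0.6, 0, 0, 0, 1.2, 0, 0, 0, 0, 0, 0])

```text
time: 13.78
tool_pos: [0.4618, -0.3876, 0.1199]
tcp_rot: [-3.14, -0.055, 0.002]
wrist_force: [-0.3, -0.1, -4.5]
width: 0.178
grip_force: 51.9
```

Run:
```python
from h import *
goto([.4619,-.3875,.096],92)
```

```text
t 13.78 pos [ 0.4618 -0.3876  0.1199] yaw_y -87.99 tilt [-0.0013  0.0012 -1.    ] q [-0.74  0.23  1.88 -0.    1.04  0.8 ] w 0.178 F [-0.3 -0.1 -4.5]
turn [-0.07  0.07  0.01]
shift old axes [ 0.01 -0.    2.39]  new axes [ 0.01 -0.01  2.39]
```

Emit:
move_arm(series=[1.2, 0, 0, 0.6, 0, 0, 0, 1.2, 0, 0, 0.6, 0, 0, 0, 1.2, 0, 0, 0.5, 0, 0, 0, 1.2, 0, 0, 0.2, 0, 0, 0, 1.2, 0, 0, 0, 0, 0, 0])

```text
time: 14.4
tool_pos: [0.4623, -0.388, 0.1017]
tcp_rot: [-3.141, -0.055, 0.0]
wrist_force: [1.2, -0.3, -5.7]
width: 0.176
grip_force: 52.0
```

Emit:
move_arm(series=[1.2, 0, 0, 0.2, 0, 0, 0, 1.2, 0, 0, 0.1, 0, 0, 0, 1.2, 0, 0, 0, 0, 0, 0])

```text
time: 14.78
tool_pos: [0.4623, -0.388, 0.0989]
tcp_rot: [-3.141, -0.055, 0.0]
wrist_force: [-0.7, 0.3, -6.5]
width: 0.178
grip_force: 52.0
```

Emit:
move_arm(series=[1.2, 0, 0, 0.1, 0, 0, 0, 1.2, 0, 0, 0.1, 0, 0, 0, 1.2, 0, 0, 0, 0, 0, 0])

```text
time: 15.15
tool_pos: [0.4626, -0.3884, 0.0984]
tcp_rot: [3.141, 0.055, 0.001]
wrist_force: [-3.3, 2.0, 5.6]
width: 0.179
grip_force: 53.5
```

Emit:
move_arm(series=[1.2, 0, 0, 0.1, 0, 0, 0, 1.2, 0, 0, 0, 0, 0, 0])

```text
time: 15.4
tool_pos: [0.4626, -0.3884, 0.0984]
tcp_rot: [3.14, 0.055, 0.001]
wrist_force: [-5.4, 3.3, 11.1]
width: 0.18
grip_force: 54.4
```

Emit:
move_arm(series=[1.2, 0, 0, 0.1, 0, 0, 0, 1.2, 0, 0, 0, 0, 0, 0])

```text
time: 15.65
tool_pos: [0.4627, -0.3885, 0.0984]
tcp_rot: [3.14, 0.055, 0.001]
wrist_force: [-6.4, 4.9, 15.1]
width: 0.176
grip_force: 55.1
```

Emit:
move_arm(series=[1.2, 0, 0, -0.3, 0, 0, 0, 2.5, 0, 0, 0, 0, 0, 0, 4.5, 0, 0, 0, 0, 0, 0, 4.5, 0, 0, 0, 0, 0, 0, 4.5, 0, 0, -3, 0, 0, 0])

```text
time: 16.27
tool_pos: [0.4606, -0.3864, 0.1251]
tcp_rot: [-3.137, -0.055, 0.007]
wrist_force: [0.3, -0.2, -1.4]
width: 0.529
grip_force: 0.0
```

Emit:
move_arm(series=[4.5, 0, 0, -5, 0, 0, 0, 4.5, 0, 0, -5, 0, 0, 0, 4.5, 0, 0, -3, 0, 0, 0, 4.5, 0, -5.5, 0, 0, 0, 0, 4.5, 0, -5.5, 0, 0, 0, 0])

```text
time: 16.9
tool_pos: [0.4588, -0.2776, 0.2587]
tcp_rot: [3.14, 0.052, 0.003]
wrist_force: [0.3, 0.2, -0.0]
width: 0.528
grip_force: 0.0
```

```bash
cat >> h.py <<'E'
O=np.array([.4585,-.3190,0]);U=np.array([np.cos(np.radians(2)),np.sin(np.radians(2)),0]);V=np.array([-U[1],U[0],0])
def slottop(name,k):
    c,im=load(name);hsv=cv2.cvtColor(im,cv2.COLOR_RGB2HSV);m=((hsv[:,:,1]<60)&(hsv[:,:,2]>105)).astype(np.uint8)
    S=O+(k-1)*.068*V+[0,0,.121];box=proj(c,"wrist",[S+a*U+b*V for a,b in((-.034,-.012),(.034,-.012),(.034,.012),(-.034,.012))])
    w=cv2.fillConvexPoly(np.zeros_like(m),box.astype(np.int32),1);m&=w
    for b in blobs(m,60):
        r=cv2.minAreaRect(b);P=onplane(c,"wrist",cv2.boxPoints(r),.121);d=P-S;print("slot",k,np.round(r[0],1),np.round(r[1],1),"rel mm x %.1f..%.1f y %.1f..%.1f"%tuple(1000*np.array([(d@U).min(),(d@U).max(),(d@V).min(),(d@V).max()])))
E
python3 - <<'E'
from h import *
goto([.449,.296,.27],80)
shot("wrist","w6");slottop("w6",0)
E
```

```text
t 16.90 pos [ 0.4588 -0.2776  0.2587] yaw_y -88.09 tilt [ 1.7e-03 -7.0e-04 -1.0e+00] q [-0.59 -0.01  1.88  0.    1.28  0.95] w 0.528 F [ 0.3  0.2 -0. ]
turn [ 0.03 -0.1  11.91]
shift old axes [  0.94 -57.36  -1.17]  new axes [-10.93 -56.32  -1.13]
slot 0 [399.4 196.2] [23.4 68.7] rel mm x -31.2..35.6 y -11.3..13.4
```

Emit:
move_arm(series=[4.5, 0.1, -5.74, 0, 0, 0, 0, 4.5, 0.1, -5.74, 0, 0, 0, 0, 4.5, 0.1, -5.74, 0, 0, 0, 0, 4.5, 0.1, -5.74, 0, 0, 0, 0, 4.5, 0.1, -5.74, 0, 0, 0, 0])

```text
time: 17.58
tool_pos: [0.4534, 0.0105, 0.2582]
tcp_rot: [3.141, 0.055, 0.002]
wrist_force: [1.0, 0.4, 0.2]
width: 0.526
grip_force: 0.0
```

Emit:
move_arm(series=[4.5, 0.1, -5.74, 0, 0, 0, 0, 4.5, 0.1, -5.74, 0, 0, 0, 0, 4.5, 0.1, -5.74, 0, 0, 0, 0, 4.5, 0.1, -5.74, 0, 0, 0, 0, 4.5, 0.1, -5.74, 0, 0, 0, 6])

```text
time: 18.2
tool_pos: [0.4483, 0.2979, 0.2581]
tcp_rot: [-3.139, 0.113, -0.001]
wrist_force: [0.7, -1.0, -0.3]
width: 0.524
grip_force: 0.0
```

Emit:
move_arm(series=[4.5, 0, 0, 5, 0, 0, 5.9, 4.5, 0, 0, 4.5, 0, 0, 0, 4.5, 0, 0, 0, 0, 0, 0])

```text
time: 18.58
tool_pos: [0.4452, 0.2942, 0.1586]
tcp_rot: [3.124, -0.269, -0.012]
wrist_force: [-0.3, -0.5, 0.2]
width: 0.526
grip_force: 0.0
```

Run:
```python
from h import *
goto([.4498,.2962,.097],80)
```

```text
t 18.57 pos [0.4452 0.2942 0.1586] yaw_y -99.85 tilt [-0.008  -0.0048 -1.    ] q [ 0.54  0.07  1.98 -0.    1.1   2.28] w 0.526 F [-0.3 -0.5  0.2]
turn [0.35 0.4  0.15]
shift old axes [ 0.46 -0.31  6.16]  new axes [ 0.42 -0.27  6.16]
```

Emit:
move_arm(series=[4.5, 0.15, -0.1, 0, 0, 0, 0, 4.5, 0, 0, 0, 0, 0, 0, 4.5, 0, 0, 0, 0, 0, 0])

```text
time: 18.95
tool_pos: [0.4513, 0.2971, 0.1651]
tcp_rot: [-3.128, 0.271, -0.005]
wrist_force: [0.9, -0.2, -0.4]
width: 0.528
grip_force: 0.0
```

Run:
```python
from h import *
goto([.4498,.2962,.097],80)
```

```text
t 18.95 pos [0.4513 0.2971 0.1651] yaw_y -99.91 tilt [ 0.0032  0.0019 -1.    ] q [0.54 0.07 1.97 0.   1.1  2.28] w 0.528 F [ 0.9 -0.2 -0.4]
turn [-0.14 -0.16  0.09]
shift old axes [-0.15  0.13  6.81]  new axes [-0.14  0.11  6.81]
```

Emit:
move_arm(series=[4.5, 0, 0, 3.5, 0, 0, 0, 4.5, 0, 0, 2.8, 0, 0, 0, 4.5, 0, 0, 0, 0, 0, 0, 4.5, 0, 0, 0, 0, 0, 0, 1.2, 0, 0, 0, 0, 0, 0], grip_force=50)

```text
time: 19.58
tool_pos: [0.4513, 0.2974, 0.1019]
tcp_rot: [-3.128, 0.271, -0.004]
wrist_force: [0.4, -0.3, -0.1]
width: 0.327
grip_force: 0.0
```

Emit:
move_arm(series=[1.2, 0, 0, 0, 0, 0, 0, 1.2, 0, 0, 0, 0, 0, 0, 1.2, 0, 0, 0, 0, 0, 0, 1.2, 0, 0, 0, 0, 0, 0])

```text
time: 20.08
tool_pos: [0.4511, 0.2969, 0.1017]
tcp_rot: [-3.129, 0.27, -0.003]
wrist_force: [-0.7, -2.1, 5.7]
width: 0.177
grip_force: 49.7
```

Emit:
move_arm(series=[1.2, 0, 0, -1, 0, 0, 0, 1.2, 0, 0, -2, 0, 0, 0, 1.2, 0, 0, -4, 0, 0, 0, 1.2, 0, 0, -5, 0, 0, 0, 1.2, 0, 0, -5, 0, 0, 0])

```text
time: 20.7
tool_pos: [0.449, 0.2962, 0.2704]
tcp_rot: [3.129, -0.271, -0.003]
wrist_force: [0.5, 0.5, -3.7]
width: 0.177
grip_force: 49.3
```

Run:
```python
from h import *
shot("wrist","w7");held("w7",.0225)
goto([.4595,-.319,.27],92)
```

```text
expected px [275. 311.]
[284.8 348.1] [ 9.1 27.3] tool cm min [-2.34 -0.21 -2.27] max [-1.62  0.97 -2.26]
[281. 260.] [40. 40.] tool cm min [ 1.42 -0.51 -2.25] max [ 3.04  0.96 -2.22]
t 20.75 pos [0.4523 0.2982 0.2792] yaw_y -99.88 tilt [ 0.0087  0.0055 -0.9999] q [ 0.54 -0.02  1.85  0.    1.3   2.28] w 0.174 F [1.4 1.3 2.4]
turn [ -0.35  -0.48 -11.88]
shift old axes [11.29 60.69  0.59]  new axes [-1.43 61.71  0.92]
```

Emit:
move_arm(series=[1.2, 1.05, 5.51, 0, 0, 0, 0, 1.2, 1.05, 5.51, 0, 0, 0, 0, 1.2, 1.05, 5.51, 0, 0, 0, 0, 1.2, 1.05, 5.51, 0, 0, 0, 0, 1.2, 1.05, 5.51, 0, 0, 0, 0])

```text
time: 21.38
tool_pos: [0.4535, 0.0147, 0.2691]
tcp_rot: [-3.13, 0.27, 0.001]
wrist_force: [0.8, -1.1, -4.0]
width: 0.177
grip_force: 50.7
```

Emit:
move_arm(series=[1.2, 1.05, 5.51, 0, 0, 0, 0, 1.2, 1.05, 5.51, 0, 0, 0, 0, 1.2, 1.05, 5.51, 0, 0, 0, 0, 1.2, 1.05, 5.51, 0, 0, 0, 0, 1.2, 1.05, 5.51, 0, 0, 0, 0])

```text
time: 22.0
tool_pos: [0.4581, -0.2656, 0.269]
tcp_rot: [-3.129, 0.271, 0.001]
wrist_force: [1.6, 0.2, -4.1]
width: 0.176
grip_force: 50.7
```

Emit:
move_arm(series=[1.2, 1.05, 5.51, 0, 0, 0, -6, 1.2, 0, 0, 0, 0, 0, -5.9, 1.2, 0, 0, 0, 0, 0, 0, 1.2, 0, 0, 0, 0, 0, 0, 1.2, 0, 0, 0, 0, 0, 0])

```text
time: 22.62
tool_pos: [0.4598, -0.3194, 0.2698]
tcp_rot: [-3.141, -0.056, 0.0]
wrist_force: [0.1, 0.6, -4.6]
width: 0.177
grip_force: 51.4
```

Run:
```python
from h import *
goto([.4600,-.3195,.18],92)
shot("wrist","w8");held("w8",.0225)
c,im=load("w8");hsv=cv2.cvtColor(im,cv2.COLOR_RGB2HSV);g=(hsv[:,:,1]<75)
print([proj(c,"wrist",[O+y*V-.026*U+[0,0,.064]])[0].round(1).tolist() for y in(-.016,0,.016)])
for y in range(195,208,3):
    e=np.flatnonzero(np.diff(g[y,180:380].astype(int)))+180;print(y,e.tolist())
```

```text
t 22.62 pos [ 0.4598 -0.3194  0.2698] yaw_y -87.97 tilt [-2.e-04  2.e-04 -1.e+00] q [-0.65  0.03  1.82  0.    1.3   0.88] w 0.177 F [ 0.1  0.6 -4.6]
turn [-0.01  0.01  0.03]
shift old axes [0.02 0.01 8.98]  new axes [0.02 0.01 8.98]
expected px [282. 304.]
[276.1 260.1] [50.  45.7] tool cm min [ 0.94 -1.3  -2.25] max [ 3.11  0.8  -2.25]
[[295.8, 204.3], [281.2, 204.3], [266.7, 204.3]]
195 [181, 185, 202, 214, 230, 237, 263, 299, 325]
198 [181, 186, 202, 214, 230, 237, 263, 299, 324, 374, 376]
201 [182, 186, 195, 196, 202, 213, 230, 237, 263, 299, 325, 370, 376]
204 [182, 186, 202, 207, 233, 237, 263, 299, 325, 329, 334, 363, 369, 370, 376]
207 [182, 187, 190, 191, 266, 296, 336, 363, 376]
```

Emit:
move_arm(series=[1.2, 0, 0, 3, 0, 0, 0, 1.2, 0, 0, 3, 0, 0, 0, 1.2, 0, 0, 2, 0, 0, 0, 1.2, 0, 0, 1, 0, 0, 0, 1.2, 0, 0, 0, 0, 0, 0])

```text
time: 23.3
tool_pos: [0.4596, -0.3201, 0.1796]
tcp_rot: [-3.141, -0.055, 0.001]
wrist_force: [0.1, -0.7, -3.8]
width: 0.179
grip_force: 51.3
```

Emit:
move_arm(series=[1.2, 0, 0, 1, 0, 0, 0, 1.2, 0, 0, 1, 0, 0, 0, 1.2, 0, 0, 0.8, 0, 0, 0, 1.2, 0, 0, 0.6, 0, 0, 0, 1.2, 0, 0, 0, 0, 0, 0])

```text
time: 23.92
tool_pos: [0.4593, -0.32, 0.1451]
tcp_rot: [-3.14, -0.055, 0.002]
wrist_force: [0.6, 0.4, -5.5]
width: 0.176
grip_force: 51.3
```

Run:
```python
from h import *
goto([.4595,-.3195,.102],92)
```

```text
t 23.93 pos [ 0.4593 -0.32    0.1451] yaw_y -87.99 tilt [-1.2e-03  9.0e-04 -1.0e+00] q [-0.65  0.13  1.95  0.    1.07  0.88] w 0.176 F [ 0.6  0.4 -5.5]
turn [-0.06  0.07  0.01]
shift old axes [ 0.03 -0.04  4.31]  new axes [ 0.03 -0.05  4.31]
```

Emit:
move_arm(series=[1.2, 0, -0.04, 0.7, 0, 0, 0, 1.2, 0, 0, 0.7, 0, 0, 0, 1.2, 0, 0, 0.6, 0, 0, 0, 1.2, 0, 0, 0.6, 0, 0, 0, 1.2, 0, 0, 0, 0, 0, 0])

```text
time: 24.55
tool_pos: [0.4592, -0.3195, 0.1191]
tcp_rot: [-3.14, -0.055, 0.002]
wrist_force: [0.2, 0.4, -4.4]
width: 0.181
grip_force: 51.3
```

Emit:
move_arm(series=[1.2, 0, 0, 0.5, 0, 0, 0, 1.2, 0, 0, 0.4, 0, 0, 0, 1.2, 0, 0, 0.3, 0, 0, 0, 1.2, 0, 0, 0.1, 0, 0, 0, 1.2, 0, 0, 0, 0, 0, 0])

```text
time: 25.18
tool_pos: [0.4597, -0.3199, 0.1069]
tcp_rot: [-3.141, -0.055, 0.0]
wrist_force: [0.0, 0.2, -3.0]
width: 0.175
grip_force: 51.4
```

Emit:
move_arm(series=[1.2, 0, 0, 0.2, 0, 0, 0, 1.2, 0, 0, 0.1, 0, 0, 0, 1.2, 0, 0, 0, 0, 0, 0])

```text
time: 25.55
tool_pos: [0.4596, -0.3199, 0.1038]
tcp_rot: [-3.141, -0.055, 0.0]
wrist_force: [-0.3, 0.4, -3.8]
width: 0.178
grip_force: 51.4
```

Emit:
move_arm(series=[1.2, 0, 0, 0.1, 0, 0, 0, 1.2, 0, 0, 0.1, 0, 0, 0, 1.2, 0, 0, 0, 0, 0, 0])

```text
time: 25.92
tool_pos: [0.4597, -0.3199, 0.1019]
tcp_rot: [-3.141, -0.055, 0.0]
wrist_force: [-0.3, 0.4, -3.9]
width: 0.177
grip_force: 51.6
```

Emit:
move_arm(series=[1.2, 0, 0, 0.1, 0, 0, 0, 1.2, 0, 0, 0, 0, 0, 0])

```text
time: 26.18
tool_pos: [0.4598, -0.3201, 0.1019]
tcp_rot: [3.141, 0.055, 0.0]
wrist_force: [-2.8, 1.0, 4.6]
width: 0.179
grip_force: 52.4
```

Emit:
move_arm(series=[1.2, 0, 0, 0.1, 0, 0, 0, 1.2, 0, 0, 0, 0, 0, 0])

```text
time: 26.42
tool_pos: [0.4599, -0.3202, 0.1018]
tcp_rot: [3.141, 0.055, 0.0]
wrist_force: [-5.5, 2.1, 10.2]
width: 0.181
grip_force: 53.5
```

Emit:
move_arm(series=[1.2, 0, 0, 0.1, 0, 0, 0, 1.2, 0, 0, 0, 0, 0, 0])

```text
time: 26.68
tool_pos: [0.46, -0.3203, 0.1018]
tcp_rot: [3.141, 0.055, 0.001]
wrist_force: [-6.6, 3.7, 14.5]
width: 0.18
grip_force: 54.2
```

Emit:
move_arm(series=[1.2, 0, 0, -0.3, 0, 0, 0, 2.5, 0, 0, 0, 0, 0, 0, 4.5, 0, 0, 0, 0, 0, 0, 4.5, 0, 0, 0, 0, 0, 0, 4.5, 0, 0, -3, 0, 0, 0])

```text
time: 27.3
tool_pos: [0.4577, -0.3184, 0.1293]
tcp_rot: [-3.137, -0.055, 0.008]
wrist_force: [0.6, -0.2, 0.2]
width: 0.526
grip_force: 0.0
```

Emit:
move_arm(series=[4.5, 0, 0, -5, 0, 0, 0, 4.5, 0, 0, -5, 0, 0, 0, 4.5, 0, 0, -3, 0, 0, 0, 4.5, 0.2, -5.68, 0, 0, 0, 0, 4.5, 0.2, -5.68, 0, 0, 0, 0])

```text
time: 27.92
tool_pos: [0.46, -0.2057, 0.2627]
tcp_rot: [3.141, 0.052, 0.003]
wrist_force: [0.0, 0.1, 0.4]
width: 0.529
grip_force: 0.0
```

Emit:
move_arm(series=[4.5, 0.2, -5.68, 0, 0, 0, 0, 4.5, 0.2, -5.68, 0, 0, 0, 0, 4.5, 0.2, -5.68, 0, 0, 0, 0, 4.5, 0.2, -5.68, 0, 0, 0, 0, 4.5, 0.2, -5.68, 0, 0, 0, 0])

```text
time: 28.55
tool_pos: [0.4596, 0.0797, 0.2622]
tcp_rot: [-3.141, -0.055, -0.002]
wrist_force: [0.9, -0.2, -0.2]
width: 0.528
grip_force: 0.0
```

Emit:
move_arm(series=[4.5, 0.2, -5.68, 0, 0, 0, 0, 4.5, 0.2, -5.68, 0, 0, 0, 0, 4.5, 0.2, -5.68, 0, 0, 0, 0, 4.5, 0.2, -5.68, 0, 0, 0, 0, 4.5, 0.2, -5.68, 0, 0, 0, 6])

```text
time: 29.18
tool_pos: [0.4595, 0.3641, 0.2619]
tcp_rot: [-3.139, 0.113, -0.001]
wrist_force: [0.7, -0.6, 0.3]
width: 0.526
grip_force: 0.0
```

Emit:
move_arm(series=[4.5, 0, 0, 4, 0, 0, 5.9, 4.5, 0, 0, 4, 0, 0, 0, 4.5, 0, 0, 1, 0, 0, 0, 4.5, 0, 0, 0, 0, 0, 0, 4.5, 0, 0, 0, 0, 0, 0])

```text
time: 29.8
tool_pos: [0.4611, 0.3627, 0.1741]
tcp_rot: [-3.128, 0.271, -0.004]
wrist_force: [-0.4, -0.5, -0.0]
width: 0.525
grip_force: 0.0
```

Run:
```python
from h import *
goto([.4606,.3612,.098],80)
```

```text
t 29.80 pos [0.4611 0.3627 0.1741] yaw_y -99.91 tilt [ 0.0029  0.002  -1.    ] q [ 0.62  0.15  1.87 -0.    1.12  2.37] w 0.525 F [-0.4 -0.5 -0. ]
turn [-0.14 -0.14  0.09]
shift old axes [-0.04  0.18  7.61]  new axes [-0.02  0.16  7.61]
```

Emit:
move_arm(series=[4.5, 0, 0.1, 4, 0, 0, 0, 4.5, 0, 0, 3.5, 0, 0, 0, 4.5, 0, 0, 0, 0, 0, 0, 4.5, 0, 0, 0, 0, 0, 0, 1.2, 0, 0, 0, 0, 0, 0], grip_force=50)

```text
time: 30.42
tool_pos: [0.4613, 0.3623, 0.0997]
tcp_rot: [-3.127, 0.271, -0.005]
wrist_force: [-0.0, 0.8, 0.3]
width: 0.326
grip_force: 0.0
```

Emit:
move_arm(series=[1.2, 0, 0, 0, 0, 0, 0, 1.2, 0, 0, 0, 0, 0, 0, 1.2, 0, 0, 0, 0, 0, 0, 1.2, 0, 0, 0, 0, 0, 0])

```text
time: 30.92
tool_pos: [0.4609, 0.3619, 0.0992]
tcp_rot: [-3.128, 0.27, -0.004]
wrist_force: [0.3, -1.4, 7.0]
width: 0.183
grip_force: 49.8
```

Emit:
move_arm(series=[1.2, 0, 0, -1, 0, 0, 0, 1.2, 0, 0, -2, 0, 0, 0, 1.2, 0, 0, -4, 0, 0, 0, 1.2, 0, 0, -5, 0, 0, 0, 1.2, 0, 0, -5, 0, 0, 0])

```text
time: 31.55
tool_pos: [0.4589, 0.3604, 0.2688]
tcp_rot: [3.128, -0.27, -0.001]
wrist_force: [0.4, 0.4, -4.1]
width: 0.179
grip_force: 50.1
```

Run:
```python
from h import *
goto([.4561+.001,-.2515,.27],92)
```

```text
t 31.55 pos [0.4589 0.3604 0.2688] yaw_y -99.87 tilt [-8.0e-04 -1.4e-03 -1.0e+00] q [ 0.62  0.08  1.77 -0.    1.3   2.37] w 0.179 F [ 0.4  0.4 -4.1]
turn [  0.08   0.04 -11.87]
shift old axes [ 1.032e+01  6.031e+01 -3.000e-02]  new axes [-2.32 61.14 -0.12]
```

Emit:
move_arm(series=[1.2, 0.93, 5.49, -0.5, 0, 0, 0, 1.2, 0.93, 5.49, 0, 0, 0, 0, 1.2, 0.93, 5.49, 0, 0, 0, 0, 1.2, 0.93, 5.49, 0, 0, 0, 0, 1.2, 0.93, 5.49, 0, 0, 0, 0])

```text
time: 32.17
tool_pos: [0.4573, 0.0808, 0.2728]
tcp_rot: [3.129, -0.27, 0.0]
wrist_force: [1.2, 0.3, -4.1]
width: 0.178
grip_force: 50.7
```

Emit:
move_arm(series=[1.2, 0.93, 5.49, 0, 0, 0, 0, 1.2, 0.93, 5.49, 0, 0, 0, 0, 1.2, 0.93, 5.49, 0, 0, 0, 0, 1.2, 0.93, 5.49, 0, 0, 0, 0, 1.2, 0.93, 5.49, 0, 0, 0, 0])

```text
time: 32.8
tool_pos: [0.4559, -0.1974, 0.2729]
tcp_rot: [3.13, -0.271, -0.0]
wrist_force: [1.2, -0.1, -3.8]
width: 0.18
grip_force: 50.8
```

Emit:
move_arm(series=[1.2, 0.93, 5.49, 0, 0, 0, -6, 1.2, 0, 0, 0, 0, 0, -5.9, 1.2, 0, 0, 0, 0, 0, 0, 1.2, 0, 0, 0, 0, 0, 0, 1.2, 0, 0, 0, 0, 0, 0])

```text
time: 33.42
tool_pos: [0.4566, -0.2506, 0.2722]
tcp_rot: [3.141, 0.056, -0.0]
wrist_force: [0.1, -0.7, -5.2]
width: 0.179
grip_force: 51.6
```

Run:
```python
from h import *
goto([.4566,-.2515,.18],92)
shot("wrist","w9");held("w9",.024)
c,im=load("w9");hsv=cv2.cvtColor(im,cv2.COLOR_RGB2HSV);g=(hsv[:,:,1]<75)
print([proj(c,"wrist",[O+(.068+y)*V-.026*U+[0,0,.064]])[0].round(1).tolist() for y in(-.016,0,.016)])
for y in range(198,208,3):
    e=np.flatnonzero(np.diff(g[y,220:380].astype(int)))+220;print(y,e.tolist())
```

```text
t 33.42 pos [ 0.4566 -0.2506  0.2722] yaw_y -87.96 tilt [-1.e-04 -0.e+00 -1.e+00] q [-0.55 -0.05  1.89 -0.    1.3   0.99] w 0.179 F [ 0.1 -0.7 -5.2]
turn [0.   0.   0.04]
shift old axes [-0.01  0.09  9.22]  new axes [-0.01  0.09  9.22]
expected px [282. 306.]
[275. 351.] [ 6. 18.] tool cm min [-2.76 -0.72 -2.4 ] max [-2.37  0.1  -2.4 ]
[276.5 260. ] [44. 51.] tool cm min [ 1.15 -1.21 -2.4 ] max [ 3.06  0.8  -2.4 ]
[[296.5, 203.1], [282.0, 203.1], [267.5, 203.1]]
198 [242, 246, 264, 300, 325, 364]
201 [242, 246, 264, 299, 325, 332, 333, 364]
204 [242, 247, 266, 297, 335, 364]
207 [242, 247, 266, 297, 337, 363]
```

Emit:
move_arm(series=[1.2, 0, 0.09, 3, 0, 0, 0, 1.2, 0, 0, 3, 0, 0, 0, 1.2, 0, 0, 2, 0, 0, 0, 1.2, 0, 0, 1, 0, 0, 0, 1.2, 0, 0, 0, 0, 0, 0])

```text
time: 34.1
tool_pos: [0.4564, -0.2518, 0.1815]
tcp_rot: [-3.14, -0.056, 0.002]
wrist_force: [0.6, 0.2, -4.2]
width: 0.18
grip_force: 51.5
```

Emit:
move_arm(series=[1.2, 0, 0, 1, 0, 0, 0, 1.2, 0, 0, 1, 0, 0, 0, 1.2, 0, 0, 0.8, 0, 0, 0, 1.2, 0, 0, 0.8, 0, 0, 0, 1.2, 0, 0, 0, 0, 0, 0])

```text
time: 34.72
tool_pos: [0.456, -0.2519, 0.1449]
tcp_rot: [-3.14, -0.055, 0.003]
wrist_force: [0.5, 1.7, -5.5]
width: 0.177
grip_force: 51.4
```

Emit:
move_arm(series=[1.2, 0, 0, 0.7, 0, 0, 0, 1.2, 0, 0, 0.7, 0, 0, 0, 1.2, 0, 0, 0.6, 0, 0, 0, 1.2, 0, 0, 0.6, 0, 0, 0, 1.2, 0, 0, 0, 0, 0, 0])

```text
time: 35.35
tool_pos: [0.4561, -0.2519, 0.1191]
tcp_rot: [-3.14, -0.055, 0.002]
wrist_force: [0.2, 0.6, -4.7]
width: 0.183
grip_force: 51.5
```

Emit:
move_arm(series=[1.2, 0, 0, 0.6, 0, 0, 0, 1.2, 0, 0, 0.5, 0, 0, 0, 1.2, 0, 0, 0.4, 0, 0, 0, 1.2, 0, 0, 0.2, 0, 0, 0, 1.2, 0, 0, 0, 0, 0, 0])

```text
time: 35.98
tool_pos: [0.4566, -0.2522, 0.1027]
tcp_rot: [-3.141, -0.055, 0.001]
wrist_force: [-0.8, -0.4, -4.2]
width: 0.178
grip_force: 51.5
```

Emit:
move_arm(series=[1.2, 0, 0, 0.1, 0, 0, 0, 1.2, 0, 0, 0.1, 0, 0, 0, 1.2, 0, 0, 0, 0, 0, 0])

```text
time: 36.35
tool_pos: [0.4566, -0.2523, 0.1009]
tcp_rot: [-3.141, -0.055, 0.0]
wrist_force: [-0.2, 0.4, -4.6]
width: 0.174
grip_force: 51.5
```

Emit:
move_arm(series=[1.2, 0, 0, 0.1, 0, 0, 0, 1.2, 0, 0, 0.1, 0, 0, 0, 1.2, 0, 0, 0, 0, 0, 0])

```text
time: 36.72
tool_pos: [0.4568, -0.2524, 0.0994]
tcp_rot: [3.141, 0.055, 0.0]
wrist_force: [-0.9, -0.1, -0.3]
width: 0.181
grip_force: 52.1
```

Emit:
move_arm(series=[1.2, 0, 0, 0.1, 0, 0, 0, 1.2, 0, 0, 0, 0, 0, 0])

```text
time: 36.98
tool_pos: [0.4569, -0.2525, 0.0994]
tcp_rot: [3.141, 0.055, 0.0]
wrist_force: [-4.1, 1.3, 6.8]
width: 0.178
grip_force: 53.2
```

Emit:
move_arm(series=[1.2, 0, 0, 0.1, 0, 0, 0, 1.2, 0, 0, 0, 0, 0, 0])

```text
time: 37.22
tool_pos: [0.457, -0.2526, 0.0994]
tcp_rot: [3.141, 0.055, 0.0]
wrist_force: [-5.2, 3.0, 12.4]
width: 0.176
grip_force: 54.1
```

Emit:
move_arm(series=[1.2, 0, 0, -0.2, 0, 0, 0, 2.5, 0, 0, 0, 0, 0, 0, 4.5, 0, 0, 0, 0, 0, 0, 4.5, 0, 0, 0, 0, 0, 0, 4.5, 0, 0, -3, 0, 0, 0])

```text
time: 37.85
tool_pos: [0.4546, -0.251, 0.1266]
tcp_rot: [-3.138, -0.055, 0.008]
wrist_force: [-0.0, -0.1, -0.3]
width: 0.522
grip_force: 0.0
```

Emit:
move_arm(series=[4.5, 0, 0, -5, 0, 0, 0, 4.5, 0, 0, -5, 0, 0, 0, 4.5, 0, 0, -5, 0, 0, 0, 4.5, -5, 2, 0, 0, 0, 0, 4.5, 0, 0, 0, 0, 0, 0])

```text
time: 38.48
tool_pos: [0.4058, -0.2751, 0.28]
tcp_rot: [3.139, 0.051, 0.001]
wrist_force: [0.9, -0.1, -0.9]
width: 0.53
grip_force: 0.0
```

Run:
```python
from h import *
print(read_state()["tool_pos"])
c,im=shot("wrist","w10")
for k in range(3): slottop("w10",k)
# bar sleeve l expected at a=2.5
a=2.5;x=.045-.045*np.cos(a);z=.134+.045*np.sin(a)
for s in(-.034,.034): print("sleeve exp",(O+s*V+x*U+[0,0,z]).round(4),proj(c,"wrist",O+s*V+x*U+[0,0,z]).round(1))
big=cv2.resize(im[40:220,150:440],(790,490),interpolation=cv2.INTER_CUBIC);cv2.imwrite("pics/w10c.png",big[:,:,::-1])
```

```text
[ 0.4058335  -0.2750584   0.27996643]
slot 0 [401.  139.5] [61. 22.] rel mm x -29.7..29.8 y -13.1..13.2
slot 1 [334.1 137.3] [20.7 64.1] rel mm x -30.1..29.2 y -12.1..7.5
slot 2 [244.3 136. ] [40.1  3.4] rel mm x -17.5..19.3 y 9.5..12.8
slot 2 [258. 136.] [64. 18.] rel mm x -28.8..30.0 y -9.7..7.5
sleeve exp [ 0.5407 -0.3502  0.1609] [[382.2  43.6]]
sleeve exp [ 0.5383 -0.2822  0.1609] [[296.3  38.8]]
```

View pics/w10c.png

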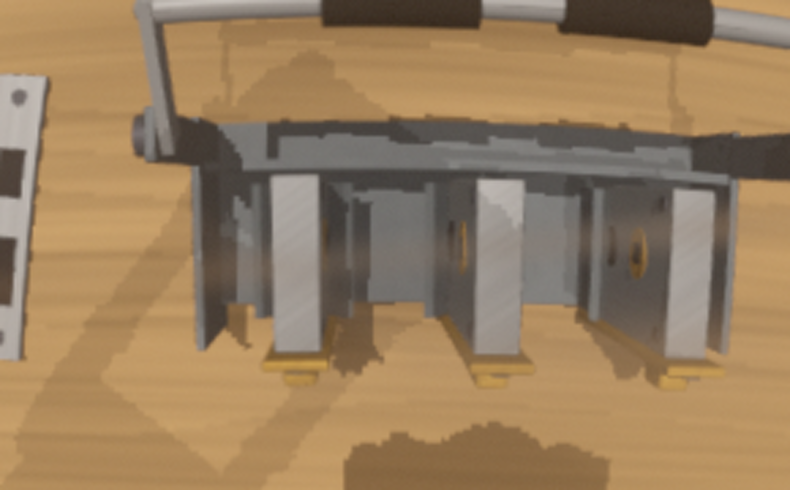

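All three cases sit in their slots within ±30 mm of the slot centres, forends to the front, and the bar is back. Now I swing the bar down.

Emit:
move_arm(series=[4.5, 4.4, 0.4, 0, 0, 0, 0, 4.5, 4.4, 0.4, 0, 0, 0, 0, 4.5, 4.4, 0.4, 0, 0, 0, -10, 4.5, 0, 0, 0, 0, 0, -10, 4.5, 0, 0, 0, 0, 0, -10])

```text
time: 39.15
tool_pos: [0.541, -0.2804, 0.2772]
tcp_rot: [-3.015, -0.876, 0.002]
wrist_force: [-0.3, 0.1, 0.6]
width: 0.529
grip_force: 0.0
```

Emit:
move_arm(series=[4.5, 0, 0, 0.5, 0, 0, -10, 4.5, 0, 0, 0.5, 0, 0, -10, 4.5, 0, 0, 0.5, 0, 0, -10, 4.5, 0, 0, 1, 0, 0, -10, 4.5, 0, 0, 1, 0, 0, -10])

```text
time: 39.78
tool_pos: [0.5404, -0.2806, 0.2425]
tcp_rot: [-2.363, -2.068, -0.0]
wrist_force: [0.1, -0.1, 0.3]
width: 0.527
grip_force: 0.0
```

Emit:
move_arm(series=[4.5, 0, 0, 1.5, 0, 0, -10, 4.5, 0, 0, 1.5, 0, 0, 0, 4.5, 0, 0, 0, 0, 0, 0, 4.5, 0, 0, 0, 0, 0, 0])

```text
time: 40.28
tool_pos: [0.5401, -0.2813, 0.214]
tcp_rot: [2.184, 2.259, 0.0]
wrist_force: [0.0, 0.3, 0.1]
width: 0.529
grip_force: 0.0
```

Run:
```python
from h import *
goto([.5383,-.2825,.153],2)
c,im=shot("wrist","w11")
a=2.5;x=.045-.045*np.cos(a);z=.134+.045*np.sin(a)
print(proj(c,"wrist",[O+(.034+s)*V+x*U+[0,0,z] for s in(-.022,0,.022)]).round(1))
g=im.astype(int).max(2)
for r in range(215,275,12): print(r,[(int(x)) for x in np.flatnonzero(np.diff((g[r,250:320]<50).astype(int)))+250])
```

```text
t 40.27 pos [ 0.5401 -0.2813  0.214 ] yaw_y 1.93 tilt [ 1.e-04  1.e-04 -1.e+00] q [-0.52  0.16  1.78  0.    1.21 -0.55] w 0.529 F [0.  0.3 0.1]
turn [ 0.01 -0.   -0.07]
shift old axes [-0.11 -0.18  6.1 ]  new axes [-0.11 -0.18  6.1 ]
[[279.7 267.5]
 [279.5 236.5]
 [279.4 202.9]]
215 []
227 []
239 [267, 271]
251 [267, 277]
263 [267, 273, 275, 276, 277, 278]
```

Emit:
move_arm(series=[4.5, -0.1, -0.18, 4, 0, 0, 0, 4.5, 0, 0, 2.1, 0, 0, 0, 4.5, 0, 0, 0, 0, 0, 0, 1, 0, 0, 0, 0, 0, 0, 1, 0, 0, 0, 0, 0, 0], grip_force=25)

```text
time: 40.95
tool_pos: [0.5381, -0.2832, 0.1551]
tcp_rot: [2.181, 2.259, -0.001]
wrist_force: [-3.8, -0.0, 1.0]
width: 0.174
grip_force: 25.0
```

Emit:
move_arm(series=[1, 0, 0, 0, 0, 0, 0, 1, 0, 0, 0, 0, 0, 0])

```text
time: 41.2
tool_pos: [0.5381, -0.2832, 0.155]
tcp_rot: [2.181, 2.259, -0.001]
wrist_force: [-4.8, -0.5, 6.5]
width: 0.173
grip_force: 25.4
```

Emit:
move_arm(series=[1, 0, -0.37, -0.43, 0, 0, 0, 1, 0, -0.41, -0.38, 0, 0, 0, 1, 0, -0.46, -0.32, 0, 0, 0, 1, 0, -0.49, -0.27, 0, 0, 0, 1, 0, -0.52, -0.2, 0, 0, 0])

```text
time: 41.82
tool_pos: [0.5211, -0.2838, 0.1723]
tcp_rot: [2.175, 2.251, 0.012]
wrist_force: [11.9, 2.4, 1.7]
width: 0.179
grip_force: 24.4
```

Emit:
move_arm(series=[1, 0, -0.55, -0.14, 0, 0, 0, 1, 0, -0.56, -0.07, 0, 0, 0, 1, 0, -0.56, 0.01, 0, 0, 0, 1, 0, -0.56, 0.08, 0, 0, 0, 1, 0, -0.54, 0.14, 0, 0, 0])

```text
time: 42.45
tool_pos: [0.4941, -0.285, 0.1748]
tcp_rot: [2.173, 2.25, 0.012]
wrist_force: [6.7, 4.1, 11.4]
width: 0.173
grip_force: 27.0
```

Emit:
move_arm(series=[1, 0, -0.52, 0.21, 0, 0, 0, 1, 0, -0.49, 0.27, 0, 0, 0, 1, 0, -0.45, 0.33, 0, 0, 0, 1, 0, -0.41, 0.39, 0, 0, 0, 1, 0, -0.36, 0.43, 0, 0, 0])

```text
time: 43.08
tool_pos: [0.4694, -0.2858, 0.1564]
tcp_rot: [2.177, 2.253, 0.007]
wrist_force: [4.4, 3.5, 7.5]
width: 0.172
grip_force: 29.7
```

Emit:
move_arm(series=[1, 0, -0.3, 0.48, 0, 0, 0, 1, 0, -0.24, 0.51, 0, 0, 0, 1, 0, -0.17, 0.53, 0, 0, 0, 1, 0, -0.11, 0.55, 0, 0, 0, 1, 0, -0.03, 0.56, 0, 0, 0])

```text
time: 43.7
tool_pos: [0.4579, -0.2861, 0.1287]
tcp_rot: [2.18, 2.258, 0.0]
wrist_force: [-5.1, 0.6, 8.0]
width: 0.178
grip_force: 32.7
```

Emit:
move_arm(series=[1, 0, 0, 0, 0, 0, 0, 1, 0, 0, 0, 0, 0, 0])

```text
time: 43.95
tool_pos: [0.4577, -0.2861, 0.128]
tcp_rot: [2.18, 2.258, 0.0]
wrist_force: [-3.6, -0.4, 4.7]
width: 0.176
grip_force: 32.4
```

Emit:
move_arm(series=[1, 0, 0, 0.15, 0, 0, 0, 1, 0, 0, 0.15, 0, 0, 0, 1, 0, 0, 0, 0, 0, 0])

```text
time: 44.32
tool_pos: [0.4574, -0.2861, 0.1251]
tcp_rot: [2.181, 2.259, -0.0]
wrist_force: [-3.8, -1.0, 5.7]
width: 0.177
grip_force: 32.9
```

Emit:
move_arm(series=[1, 0, 0, 0.15, 0, 0, 0, 1, 0, 0, 0, 0, 0, 0])

```text
time: 44.58
tool_pos: [0.4573, -0.2861, 0.1237]
tcp_rot: [2.181, 2.259, -0.001]
wrist_force: [-4.2, -0.5, 6.3]
width: 0.172
grip_force: 33.1
```

The bar moved a little past the first estimate of "down". I'll bring it back about 4 mm, release, and compare with the original picture from the same pose.

Emit:
move_arm(series=[1, 0, 0, -0.2, 0, 0, 0, 1, 0, 0, -0.22, 0, 0, 0, 1, 0, 0, 0, 0, 0, 0])

```text
time: 44.95
tool_pos: [0.4574, -0.286, 0.1258]
tcp_rot: [2.181, 2.259, -0.001]
wrist_force: [1.8, -5.1, -2.8]
width: 0.171
grip_force: 32.1
```

Emit:
move_arm(series=[3, 0, 0, 0, 0, 0, 0, 5, 0, 0, 0, 0, 0, 0, 5, 0, 0, 0, 0, 0, 0, 5, 0, 0, -3, 0, 0, 0, 5, 0, 0, -4, 0, 0, 0])

```text
time: 45.58
tool_pos: [0.4561, -0.2843, 0.1952]
tcp_rot: [-2.179, -2.258, 0.0]
wrist_force: [0.2, -0.6, 1.6]
width: 0.584
grip_force: 0.0
```

Emit:
move_arm(series=[5, 0, 0, 0, 0, 0, 0, 5, 0, 0, 0, 0, 0, 0])

```text
time: 45.82
tool_pos: [0.4569, -0.2851, 0.1957]
tcp_rot: [-2.182, -2.26, -0.0]
wrist_force: [-0.3, -0.4, 0.7]
width: 0.583
grip_force: 0.0
```

```bash
cat >> h.py <<'E'
def cmpbar(new):
    c0,a=load("w2");c1,b=load(new)
    D=R.from_matrix(c1[1]@c0[1].T).as_rotvec();print("cam pos diff mm",(1000*(-c1[1].T@c1[2]+c0[1].T@c0[2])).round(1),"rot deg",np.degrees(D).round(2))
    P={"far end":[.4545,-.222,.134],"slv l far":[.4575-.0008,-.263,.134],"slv l near":[.4583,-.307,.134]}
    for n,p in P.items():
        q0=proj(c0,"wrist",p)[0];q1=proj(c1,"wrist",p)[0];up=proj(c1,"wrist",np.array(p)+[0,0,.005])[0]-q1
        x,y=np.round(q0).astype(int);T=a[y-12:y+13,x-18:x+19];x1,y1=np.round(q1).astype(int);S=b[y1-20:y1+21,x1-26:x1+27]
        r=cv2.matchTemplate(S,T,cv2.TM_CCOEFF_NORMED);_,v,_,l=cv2.minMaxLoc(r)
        print(n,"expected diff",(q1-q0).round(1),"found",(x1-26+l[0]+18-x,y1-20+l[1]+12-y),"score %.2f"%v,"px per +5mm z",up.round(1))
E
python3 - <<'E'
from h import *
goto([.456,-.2865,.1979],2.25)
shot("wrist","w12");cmpbar("w12")
E
```

```text
t 45.83 pos [ 0.4569 -0.2851  0.1957] yaw_y 2.02 tilt [-0.e+00  2.e-04 -1.e+00] q [-0.6   0.04  1.94  0.    1.16 -0.64] w 0.583 F [-0.3 -0.4  0.7]
turn [-0.   -0.01 -0.23]
shift old axes [-0.14 -0.1  -0.22]  new axes [-0.14 -0.1  -0.22]
cam pos diff mm [ 1.1  1.5 -2.2] rot deg [ 0.03  0.01 -0.25]
far end expected diff [-2.2  2.5] found (np.int64(-1), np.int64(2)) score 0.96 px per +5mm z [0.  0.7]
slv l far expected diff [-1.8  3. ] found (np.int64(-1), np.int64(5)) score 0.96 px per +5mm z [0.  2.2]
slv l near expected diff [-1.4  3.2] found (np.int64(-1), np.int64(11)) score 0.83 px per +5mm z [0.  3.4]
```

Run:
```python
from h import *
ys={}
for n in("w2","w12"):
    c,im=load(n);g=im.astype(float).max(2)
    f=lambda p:proj(c,"wrist",p)[0]
    x0=f([.4575,-.285,.134])[0]
    p=g[100:350,int(x0)-3:int(x0)+4].mean(1)
    # edges: crossing of 75
    e=[];th=80
    for i in range(len(p)-1):
        if (p[i]-th)*(p[i+1]-th)<0: e.append(round(100+i+(th-p[i])/(p[i+1]-p[i]),1))
    print(n,e)
    for z in(.130,.134,.138): print("  z",z,[f(O+s*V+[0,0,z]-0*U)[1].round(1) for s in(.104,.056,.012,-.012,-.056)])
    # bar diameter in px at two places
    for r in(160,185,280):
        w=g[r,int(x0)-25:int(x0)+25];print("  row",r,w.astype(int)[8:42].tolist())
```

```text
w2 [np.float64(198.2), np.float64(263.7), np.float64(291.6), np.float64(340.3)]
  z 0.13 [np.float64(118.2), np.float64(193.0), np.float64(254.6), np.float64(284.2), np.float64(331.0)]
  z 0.134 [np.float64(118.4), np.float64(194.7), np.float64(257.2), np.float64(287.1), np.float64(334.1)]
  z 0.138 [np.float64(118.6), np.float64(196.4), np.float64(259.8), np.float64(290.1), np.float64(337.4)]
  row 160 [119, 119, 121, 120, 120, 119, 120, 120, 118, 116, 132, 143, 152, 159, 163, 170, 176, 185, 183, 176, 169, 164, 158, 152, 139, 117, 118, 120, 120, 118, 119, 118, 119, 121]
  row 185 [99, 99, 101, 118, 125, 123, 123, 122, 122, 118, 130, 141, 148, 152, 148, 154, 159, 159, 157, 152, 148, 145, 142, 136, 125, 119, 120, 119, 119, 118, 121, 120, 120, 119]
  row 280 [73, 70, 70, 70, 70, 70, 70, 69, 71, 75, 85, 89, 88, 88, 91, 91, 91, 92, 91, 90, 89, 92, 90, 88, 76, 75, 74, 74, 74, 73, 75, 74, 75, 77]
w12 [np.float64(203.7), np.float64(271.1), np.float64(298.3), np.float64(348.3)]
  z 0.13 [np.float64(120.5), np.float64(196.0), np.float64(257.8), np.float64(287.4), np.float64(334.0)]
  z 0.134 [np.float64(120.8), np.float64(197.7), np.float64(260.4), np.float64(290.3), np.float64(337.2)]
  z 0.138 [np.float64(121.1), np.float64(199.5), np.float64(263.1), np.float64(293.3), np.float64(340.5)]
  row 160 [92, 91, 90, 92, 90, 91, 92, 95, 103, 125, 141, 151, 156, 162, 167, 174, 180, 184, 183, 174, 169, 163, 159, 152, 138, 115, 108, 108, 106, 107, 106, 104, 104, 103]
  row 185 [175, 172, 168, 142, 128, 128, 128, 127, 121, 129, 142, 149, 153, 158, 162, 167, 172, 174, 171, 158, 151, 149, 144, 138, 135, 149, 153, 153, 151, 153, 153, 153, 153, 154]
  row 280 [58, 58, 61, 59, 59, 60, 59, 58, 63, 82, 84, 86, 87, 87, 89, 86, 90, 89, 90, 90, 89, 86, 85, 83, 65, 57, 60, 59, 58, 60, 59, 58, 57, 58]
```

The edge rows show the bar about 5 mm above its original "down" position, because the pads had slipped. I'll press it home from above with closed fingertips. The sleeve top at angle 0 is 142 mm, so the TCP should reach about 150 mm.

Emit:
move_arm(series=[0, 0, 0, 0, 0, 0, 0, 0, 0, 0, 0, 0, 0, 0, 0, 0, 0, 0, 0, 0, 0, 0, 0, 0, 0, 0, 0, 0, 0, 0, 0, 2.5, 0, 0, 0], grip_force=20)

```text
time: 46.5
tool_pos: [0.4588, -0.2865, 0.173]
tcp_rot: [2.178, 2.256, 0.001]
wrist_force: [0.2, -0.1, 0.3]
width: 0.001
grip_force: 0.0
```

Emit:
move_arm(series=[0, 0, 0, 0.8, 0, 0, 0, 0, 0, 0, 0, 0, 0, 0, 0, 0, 0, 0.3, 0, 0, 0, 0, 0, 0, 0, 0, 0, 0])

```text
time: 47.0
tool_pos: [0.4573, -0.2855, 0.1603]
tcp_rot: [2.182, 2.26, 0.0]
wrist_force: [-1.3, 0.1, 0.4]
width: 0.002
grip_force: 0.0
```

Emit:
move_arm(series=[0, 0, 0, 0.2, 0, 0, 0, 0, 0, 0, 0, 0, 0, 0])

```text
time: 47.25
tool_pos: [0.4571, -0.2853, 0.1579]
tcp_rot: [2.182, 2.26, 0.0]
wrist_force: [0.1, -0.6, 0.2]
width: 0.003
grip_force: 0.0
```

Emit:
move_arm(series=[0, 0, 0, 0.2, 0, 0, 0, 0, 0, 0, 0, 0, 0, 0])

```text
time: 47.5
tool_pos: [0.457, -0.2852, 0.1557]
tcp_rot: [-2.182, -2.26, -0.0]
wrist_force: [-0.7, -0.1, 0.8]
width: 0.001
grip_force: 0.0
```

Emit:
move_arm(series=[0, 0, 0, 0.2, 0, 0, 0, 0, 0, 0, 0, 0, 0, 0])

```text
time: 47.75
tool_pos: [0.4569, -0.2853, 0.1537]
tcp_rot: [-2.182, -2.26, 0.0]
wrist_force: [-0.0, 0.0, 1.5]
width: -0.0
grip_force: 0.2
```

Emit:
move_arm(series=[0, 0, 0, 0.1, 0, 0, 0, 0, 0, 0, 0, 0, 0, 0])

```text
time: 48.0
tool_pos: [0.457, -0.2853, 0.1528]
tcp_rot: [-2.182, -2.26, 0.0]
wrist_force: [-0.5, -0.1, 0.7]
width: -0.0
grip_force: 0.5
```

Emit:
move_arm(series=[0, 0, 0, 0.1, 0, 0, 0, 0, 0, 0, 0, 0, 0, 0])

```text
time: 48.25
tool_pos: [0.4571, -0.2853, 0.1518]
tcp_rot: [2.182, 2.26, 0.0]
wrist_force: [-0.6, 0.9, 2.0]
width: -0.002
grip_force: 0.5
```

Emit:
move_arm(series=[0, 0, 0, 0.1, 0, 0, 0, 0, 0, 0, 0, 0, 0, 0])

```text
time: 48.5
tool_pos: [0.4571, -0.2853, 0.1508]
tcp_rot: [2.182, 2.26, 0.0]
wrist_force: [-1.1, -0.8, 1.4]
width: -0.002
grip_force: 0.4
```

Emit:
move_arm(series=[0, 0, 0, 0.1, 0, 0, 0, 0, 0, 0, 0, 0, 0, 0])

```text
time: 48.75
tool_pos: [0.4571, -0.2853, 0.15]
tcp_rot: [2.182, 2.26, -0.0]
wrist_force: [-1.4, 0.3, 3.4]
width: -0.001
grip_force: 1.4
```

Emit:
move_arm(series=[0, 0, 0, 0.1, 0, 0, 0, 0, 0, 0, 0, 0, 0, 0])

```text
time: 49.0
tool_pos: [0.4571, -0.2853, 0.1499]
tcp_rot: [2.182, 2.26, -0.0]
wrist_force: [-2.6, 1.4, 8.1]
width: -0.002
grip_force: 3.9
```

Emit:
move_arm(series=[0, 0, 0, 0.1, 0, 0, 0, 0, 0, 0, 0, 0, 0, 0])

```text
time: 49.25
tool_pos: [0.4572, -0.2854, 0.1497]
tcp_rot: [2.182, 2.26, 0.0]
wrist_force: [-5.5, 2.2, 12.6]
width: -0.004
grip_force: 6.2
```

Emit:
move_arm(series=[0, 0, 0, 0.1, 0, 0, 0, 0, 0, 0, 0, 0, 0, 0])

```text
time: 49.5
tool_pos: [0.4572, -0.2854, 0.1497]
tcp_rot: [2.182, 2.26, 0.0]
wrist_force: [-6.5, 4.3, 16.4]
width: -0.004
grip_force: 8.6
```

The stop is felt at TCP 150 mm, so the bar is at angle 0. Next, the plates.

Emit:
move_arm(series=[0, 0, 0, -3, 0, 0, 0, 4.5, 0, 0, -5, 0, 0, 0, 4.5, 0, 0, -5, 0, 0, 0, 4.5, 0, 0, -5, 0, 0, 0, 4.5, 5.7, 0, 0, 0, 0, 0])

```text
time: 50.12
tool_pos: [0.4579, -0.2313, 0.3323]
tcp_rot: [2.18, 2.248, 0.004]
wrist_force: [1.6, 1.2, -0.5]
width: 0.525
grip_force: 0.0
```

Emit:
move_arm(series=[4.5, 5.7, 0, 0, 0, 0, 0, 4.5, 5.7, 0, 0, 0, 0, 0, 4.5, 5.7, 0, 0, 0, 0, 0, 4.5, 5.7, 0, 0, 0, 0, 10.2, 4.5, 0, 0, 0, 0, 0, 10.2])

```text
time: 50.75
tool_pos: [0.4473, -0.0022, 0.3266]
tcp_rot: [-2.532, -1.859, -0.002]
wrist_force: [-0.3, -0.8, 1.0]
width: 0.531
grip_force: 0.0
```

Emit:
move_arm(series=[4.5, 0, 0, 0, 0, 0, 10.2, 4.5, 0, 0, 0, 0, 0, 10.2, 4.5, 0, 0, 0, 0, 0, 10.2, 4.5, 0, 0, 0, 0, 0, 10.2, 4.5, 0, 0, 0, 0, 0, 10.2])

```text
time: 51.38
tool_pos: [0.4477, -0.0055, 0.3265]
tcp_rot: [-3.087, -0.579, -0.001]
wrist_force: [0.9, -0.8, 0.1]
width: 0.526
grip_force: 0.0
```

Emit:
move_arm(series=[4.5, 0, 0, 0, 0, 0, 10.2, 4.5, 0, 0, 0, 0, 0, 10.2, 4.5, 0, 0, 0, 0, 0, 0, 4.5, 0, 0, 0, 0, 0, 0])

```text
time: 51.88
tool_pos: [0.4476, -0.0057, 0.3267]
tcp_rot: [-3.141, -0.037, 0.0]
wrist_force: [-0.6, -0.2, -0.1]
width: 0.526
grip_force: 0.0
```

```bash
cat >> h.py <<'E'
def plates(name):
    c,im=load(name);hsv=cv2.cvtColor(im,cv2.COLOR_RGB2HSV)
    m=((hsv[:,:,1]<50)&(hsv[:,:,2]>120)).astype(np.uint8);m=cv2.morphologyEx(m,cv2.MORPH_CLOSE,np.ones((9,9)))
    for b in blobs(m,300):
        r=cv2.minAreaRect(b);U2=cv2.boxPoints(r);P=onplane(c,"wrist",b[:,0,:].astype(float),.006)
        q=cv2.minAreaRect((P[:,:2]*1000).astype(np.float32));(w,h),a=q[1],q[2]
        if w<h: w,h,a=h,w,a+90
        a=(a+90)%180-90
        if h<60 and 60<w<260: print("px",np.round(r[0]),"ctr mm",np.round(q[0],1),"size %.0f x %.0f long-axis yaw %.1f"%(w,h,a))
E
python3 - <<'E'
from h import *
goto([.45,0,.33],90)
shot("wrist","w13");plates("w13")
E
```

```text
t 51.88 pos [ 0.4476 -0.0057  0.3267] yaw_y -88.66 tilt [-0.e+00  2.e-04 -1.e+00] q [-0.07 -0.22  1.94  0.    1.42  1.48] w 0.526 F [-0.6 -0.2 -0.1]
turn [-0.01  0.    1.34]
shift old axes [ 0.26 -0.56 -0.33]  new axes [ 0.24 -0.57 -0.33]
px [350. 149.] ctr mm [ 469.1 -103. ] size 138 x 25 long-axis yaw -6.8
px [205. 120.] ctr mm [507.4 103.9] size 139 x 25 long-axis yaw 11.9
```

View pics/w13.png

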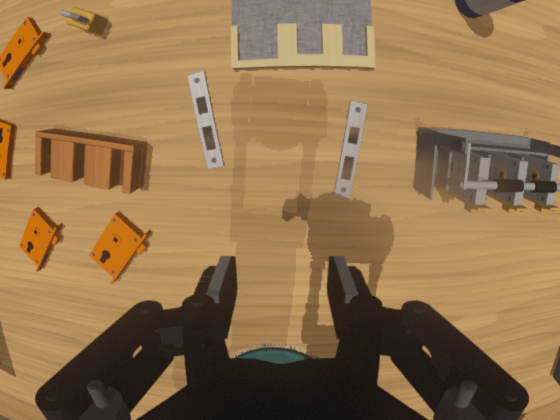

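The right strike is at (350,149) px → (469,-103) mm. The left one has been knocked and is now at (205,120) px → (507,104) mm. The bar lies down over the locks. I pick the right strike first.

Emit:
move_arm(series=[5, 1, 4.9, 3.5, 0, 0, 0, 5, 0.92, 4.88, 3.5, 0, 0, 8.1, 5, 0, 0, 6, 0, 0, 0, 5, 0, 0, 6, 0, 0, 0, 5, 0, 0, 5, 0, 0, 0])

```text
time: 52.55
tool_pos: [0.468, -0.1032, 0.0846]
tcp_rot: [-3.136, 0.188, 0.001]
wrist_force: [-0.2, 0.0, 0.7]
width: 0.588
grip_force: 0.0
```

Emit:
move_arm(series=[5, 0, 0, 2, 0, 0, 0, 5, 0, 0, 0, 0, 0, 0, 5, 0, 0, 0, 0, 0, 0])

```text
time: 52.92
tool_pos: [0.4698, -0.1034, 0.068]
tcp_rot: [3.136, -0.189, 0.003]
wrist_force: [0.4, -0.2, -1.0]
width: 0.59
grip_force: 0.0
```

Run:
```python
from h import *
goto([.4691,-.103,.009],-96.8)
```

```text
t 52.92 pos [ 0.4698 -0.1034  0.068 ] yaw_y -96.89 tilt [ 1.8e-03 -5.0e-04 -1.0e+00] q [-0.27  0.08  2.17  0.    0.89  1.42] w 0.590 F [ 0.4 -0.2 -1. ]
turn [ 0.01 -0.11 -0.09]
shift old axes [-0.09 -0.04  5.9 ]  new axes [-0.08 -0.04  5.9 ]
```

Emit:
move_arm(series=[4, 0, 0, 3, 0, 0, 0, 4, 0, 0, 2, 0, 0, 0, 4, 0, 0, 0.6, 0, 0, 0, 4, 0, 0, 0.3, 0, 0, 0, 4, 0, 0, 0, 0, 0, 0], grip_force=40)

```text
time: 53.55
tool_pos: [0.4697, -0.1034, 0.0089]
tcp_rot: [3.135, -0.19, 0.003]
wrist_force: [-0.5, 0.7, 1.0]
width: 0.47
grip_force: 0.0
```

Emit:
move_arm(series=[2, 0, 0, 0, 0, 0, 0, 2, 0, 0, 0, 0, 0, 0, 2, 0, 0, 0, 0, 0, 0, 2, 0, 0, 0, 0, 0, 0])

```text
time: 54.05
tool_pos: [0.4697, -0.1034, 0.009]
tcp_rot: [3.136, -0.19, 0.003]
wrist_force: [-1.2, 0.6, 5.0]
width: 0.273
grip_force: 39.5
```

Emit:
move_arm(series=[2, 0, 0, -1, 0, 0, 0, 2, 0, 0, -3, 0, 0, 0, 2, 0, 0, -5, 0, 0, 0, 2, 0, 0, -5, 0, 0, 0, 2, 0, 0, -5, 0, 0, -6.8])

```text
time: 54.68
tool_pos: [0.468, -0.103, 0.1995]
tcp_rot: [-3.142, -0.001, 0.001]
wrist_force: [0.4, -0.4, -1.3]
width: 0.273
grip_force: 39.6
```

Emit:
move_arm(series=[2, 4, 0, -4, 0, 0, 0, 2, 4, 0, -4, 0, 0, 0, 2, 3, 0, 0, 0, 0, 0, 2, 0, 0, 0, 0, 0, 0, 2, 0, 0, 0, 0, 0, 0])

```text
time: 55.3
tool_pos: [0.5775, -0.1032, 0.2769]
tcp_rot: [-3.141, 0.003, 0.004]
wrist_force: [-0.2, 0.4, -1.3]
width: 0.272
grip_force: 39.6
```

```bash
cat >> h.py <<'E'
def tray(name):
    c,im=load(name);hsv=cv2.cvtColor(im,cv2.COLOR_RGB2HSV)
    m=((hsv[:,:,0]>=18)&(hsv[:,:,0]<=32)&(hsv[:,:,1]>60)&(hsv[:,:,2]>150)).astype(np.uint8)
    return c,im,hsv,m
E
python3 - <<'E'
from h import *
goto([.674,-.05,.2],-90)
c,im=shot("wrist","w14")
hsv=cv2.cvtColor(im,cv2.COLOR_RGB2HSV)
ctr=proj(c,"wrist",[[.674,-.026,.006],[.6,-.05,.0],[.582,-.1,.016],[.766,-.124,.016],[.582,.072,.016],[.766,.072,.016]]).round(0);print(ctr.tolist())
for u,v in ctr[:1]: print(hsv[int(v),int(u)-4:int(u)+5:4].tolist())
# felt: low-saturation mid grey
m=((hsv[:,:,1]<60)&(hsv[:,:,2]>50)&(hsv[:,:,2]<140)).astype(np.uint8);m[230:]=0
m=cv2.morphologyEx(m,cv2.MORPH_OPEN,np.ones((5,5)))
for b in blobs(m,800): print(cv2.boundingRect(b),cv2.contourArea(b))
t=load("top0");h2=cv2.cvtColor(t[1],cv2.COLOR_RGB2HSV)
print("top ply",h2[149,300].tolist(),h2[180,289].tolist(),"wood",h2[165,250].tolist())
E
```

```text
t 55.30 pos [ 0.5775 -0.1032  0.2769] yaw_y -90.12 tilt [-2.7e-03  5.0e-04 -1.0e+00] q [-0.22  0.08  1.75 -0.    1.32  1.35] w 0.272 F [-0.2  0.4 -1.3]
turn [-0.03  0.15 -0.12]
shift old axes [ 9.66 -5.34  7.66]  new axes [ 9.65 -5.32  7.69]
[[219.0, 93.0], [240.0, 150.0], [279.0, 166.0], [299.0, 18.0], [148.0, 169.0], [143.0, 29.0]]
[[8, 14, 146], [10, 16, 147], [13, 13, 142]]
(390, 217, 104, 13) 867.5
(223, 68, 79, 67) 3421.0
(408, 28, 82, 54) 2378.0
top ply [20, 88, 142] [24, 11, 113] wood [16, 131, 177]
```

Run:
```python
from h import *
c,im=load("w14");hsv=cv2.cvtColor(im,cv2.COLOR_RGB2HSV)
# rectify: world grid 1mm on plane z=.016 (tray top)
xs=np.arange(.56,.79,.001);ys=np.arange(-.16,.11,.001)
X,Y=np.meshgrid(xs,ys,indexing="ij");P=np.c_[X.ravel(),Y.ravel(),np.full(X.size,.012)]
uv=proj(c,"wrist",P).astype(np.float32).reshape(*X.shape,2)
W=cv2.remap(hsv,uv[...,0],uv[...,1],cv2.INTER_LINEAR)
f=((W[...,1]<45)&(W[...,2]>85)&(W[...,2]<180)).astype(np.uint8)
for x in(.60,.61,.62,.72,.73,.74):
    i=int(round((x-.56)*1000));e=np.flatnonzero(np.diff(f[i].astype(int)));print("x",x,[round(float(ys[k])*1000) for k in e])
for y in(-.11,-.1,-.095,-.09,-.085,-.08,-.04,-.035,-.03,-.025,.02,.03,.04,.05,.06):
    j=int(round((y+.16)*1000));e=np.flatnonzero(np.diff(f[:,j].astype(int)));print("y",y,[round(float(xs[k])*1000) for k in e])
```

```text
x 0.6 [-139, -88, -71, -68, 5, 54]
x 0.61 [-139, -87, -75, -74, -71, -68, -56, -24, 5, 54]
x 0.62 [-139, -74, -71, -68, -55, -24, 6, 55]
x 0.72 [-113, -80, -51, -19, 10, 60]
x 0.73 [-113, -80, -50, -18, 11, 60]
x 0.74 [-112, -79, -50, -18, 11, 60]
y -0.11 [753]
y -0.1 [752]
y -0.095 [752]
y -0.09 [752]
y -0.085 [573, 574, 575, 579, 582, 603, 604, 613, 614, 618, 620, 624, 752]
y -0.08 [566, 570, 571, 612, 615, 618, 621, 624, 628, 647, 710, 712, 752]
y -0.04 [601, 750]
y -0.035 [601, 750]
y -0.03 [601, 749]
y -0.025 [601, 749]
y 0.02 [592, 753]
y 0.03 [592, 752]
y 0.04 [592, 752]
y 0.05 [591, 752]
y 0.06 [640, 703, 719, 751]
```

Emit:
move_arm(series=[2, 5, -0.2, 0, 0, 0, 0, 2, 5, -0.2, 4, 0, 0, -2.7, 2, 0, 0, 6, 0, 0, 0, 2, 0, 0, 6, 0, 0, 0, 2, 0, 0, 5, 0, 0, 0])

```text
time: 55.98
tool_pos: [0.6751, -0.0995, 0.0657]
tcp_rot: [-3.14, -0.07, 0.006]
wrist_force: [0.2, -0.8, -2.0]
width: 0.275
grip_force: 39.6
```

Emit:
move_arm(series=[2, 0, 0, 1.5, 0, 0, 0, 2, 0, 0, 0, 0, 0, 0, 2, 0, 0, 0, 0, 0, 0])

```text
time: 56.35
tool_pos: [0.6797, -0.1002, 0.0572]
tcp_rot: [3.14, 0.07, 0.008]
wrist_force: [-0.0, 0.7, -1.3]
width: 0.269
grip_force: 39.6
```

Run:
```python
from h import *
goto([.6775,-.0993,.015],-87.4)
```

```text
t 56.35 pos [ 0.6797 -0.1002  0.0572] yaw_y -87.43 tilt [ 5.e-03 -9.e-04 -1.e+00] q [-0.18  0.44  1.73  0.    0.97  1.34] w 0.269 F [-0.   0.7 -1.3]
turn [ 0.07 -0.29 -0.03]
shift old axes [-0.24 -0.1   4.21]  new axes [-0.22 -0.1   4.22]
```

Emit:
move_arm(series=[2, -0.15, -0.08, 1.5, 0, 0, 0, 2, 0, 0, 1, 0, 0, 0, 2, 0, 0, 0.5, 0, 0, 0, 2, 0, 0, 0.5, 0, 0, 0, 2, 0, 0, 0, 0, 0, 0])

```text
time: 56.98
tool_pos: [0.6755, -0.0989, 0.0181]
tcp_rot: [-3.141, -0.071, 0.002]
wrist_force: [0.2, 0.2, -1.2]
width: 0.273
grip_force: 39.6
```

Emit:
move_arm(series=[2, 0, 0, 0.3, 0, 0, 0, 2, 0, 0, 0.2, 0, 0, 0, 2, 0, 0, 0, 0, 0, 0])

```text
time: 57.35
tool_pos: [0.6763, -0.099, 0.015]
tcp_rot: [3.141, 0.071, 0.001]
wrist_force: [-2.6, 0.3, 4.3]
width: 0.276
grip_force: 40.3
```

Emit:
move_arm(series=[2, 0, 0, 0.1, 0, 0, 0, 2, 0, 0, 0, 0, 0, 0])

```text
time: 57.6
tool_pos: [0.6764, -0.099, 0.015]
tcp_rot: [3.141, 0.071, 0.001]
wrist_force: [-4.3, 0.2, 9.3]
width: 0.275
grip_force: 40.9
```

Emit:
move_arm(series=[2.2, 0, 0, -0.1, 0, 0, 0, 3, 0, 0, 0, 0, 0, 0, 4.2, 0, 0, 0, 0, 0, 0, 4.2, 0, 0, -2, 0, 0, 0, 4.2, 0, 0, -5, 0, 0, 0])

```text
time: 58.22
tool_pos: [0.6734, -0.0985, 0.0819]
tcp_rot: [-3.139, -0.07, 0.01]
wrist_force: [0.2, 0.1, -0.3]
width: 0.489
grip_force: 0.0
```

Emit:
move_arm(series=[4.2, 0, 0, -6, 0, 0, 0, 4.2, 0, 0, -6, 0, 0, 0, 4.2, 0, 0, -6, 0, 0, 0, 4.2, -4.15, -3.98, -1, 0, 0, 0, 4.2, -4.15, -3.98, -1, 0, 0, 0])

```text
time: 58.85
tool_pos: [0.5895, -0.0227, 0.287]
tcp_rot: [3.141, 0.069, 0.007]
wrist_force: [-0.3, 1.6, -0.5]
width: 0.492
grip_force: 0.0
```

Emit:
move_arm(series=[4.2, -4.15, -3.98, 0, 0, 0, 0, 4.2, -4.15, -3.98, 0, 0, 0, 0, 4.2, -4.15, -3.98, 0, 0, 0, 0, 4.2, 0, 0, 0, 0, 0, 0, 4.2, 0, 0, 0, 0, 0, 0])

```text
time: 59.48
tool_pos: [0.4603, 0.0905, 0.2852]
tcp_rot: [3.141, 0.072, 0.004]
wrist_force: [0.8, 0.2, -0.0]
width: 0.493
grip_force: 0.0
```

Run:
```python
from h import *
goto([.5074,.1039,.07],11.9-90)
shot("wrist","w15");plates("w15")
```

```text
t 59.48 pos [0.4603 0.0905 0.2852] yaw_y -87.37 tilt [ 2.8e-03 -1.0e-04 -1.0e+00] q [ 0.14 -0.16  1.97 -0.    1.33  1.67] w 0.493 F [ 0.8  0.2 -0. ]
turn [ 0.03 -0.16 -9.27]
shift old axes [ 4.71 -1.12 21.53]  new axes [ 4.89 -0.34 21.52]
px [273. 131.] ctr mm [507.6 104.2] size 139 x 25 long-axis yaw 11.8
```

Emit:
move_arm(series=[4.2, 4.75, -1.15, 3, 0, 0, -9.2, 4.2, 0, 0, 6, 0, 0, 0, 4.2, 0, 0, 6, 0, 0, 0, 4.2, 0, 0, 5, 0, 0, 0, 4.2, 0, 0, 1.5, 0, 0, 0])

```text
time: 60.15
tool_pos: [0.5046, 0.1027, 0.065]
tcp_rot: [3.125, 0.32, -0.011]
wrist_force: [-0.3, -0.2, 0.9]
width: 0.49
grip_force: 0.0
```

Emit:
move_arm(series=[4.2, 0, 0, 0, 0, 0, 0, 4.2, 0, 0, 0, 0, 0, 0])

```text
time: 60.4
tool_pos: [0.5092, 0.1042, 0.0713]
tcp_rot: [-3.125, -0.322, -0.007]
wrist_force: [0.1, -0.1, -0.1]
width: 0.492
grip_force: 0.0
```

Run:
```python
from h import *
goto([.5076,.1042,.009],11.8-90)
```

```text
t 60.40 pos [0.5092 0.1042 0.0713] yaw_y -78.25 tilt [ 4.3e-03  6.0e-04 -1.0e+00] q [ 0.15  0.14  2.09 -0.    0.91  1.52] w 0.492 F [ 0.1 -0.1 -0.1]
turn [ 0.01 -0.25 -0.05]
shift old axes [-0.19 -0.03  6.23]  new axes [-0.16 -0.03  6.23]
```

Emit:
move_arm(series=[4, -0.05, 0, 3, 0, 0, 0, 4, 0, 0, 2, 0, 0, 0, 4, 0, 0, 0.7, 0, 0, 0, 4, 0, 0, 0.3, 0, 0, 0, 4, 0, 0, 0, 0, 0, 0], grip_force=40)

```text
time: 61.02
tool_pos: [0.5073, 0.1042, 0.01]
tcp_rot: [-3.125, -0.322, -0.003]
wrist_force: [0.5, -0.2, 0.7]
width: 0.469
grip_force: 0.0
```

Run:
```python
from h import *
goto([.5076,.1042,.009],11.8-90)
```

```text
t 61.02 pos [0.5073 0.1042 0.01  ] yaw_y -78.22 tilt [ 2.1e-03  3.0e-04 -1.0e+00] q [0.15 0.23 2.12 0.   0.79 1.52] w 0.469 F [ 0.5 -0.2  0.7]
turn [ 0.01 -0.12 -0.02]
shift old axes [0.03 0.01 0.1 ]  new axes [0.03 0.01 0.1 ]
```

Emit:
move_arm(series=[2, 0, 0, 0.1, 0, 0, 0, 2, 0, 0, 0, 0, 0, 0, 2, 0, 0, 0, 0, 0, 0, 2, 0, 0, 0, 0, 0, 0, 2, 0, 0, -1, 0, 0, 0])

```text
time: 61.65
tool_pos: [0.5057, 0.104, 0.0179]
tcp_rot: [3.125, 0.322, -0.002]
wrist_force: [-0.1, -1.0, -1.0]
width: 0.276
grip_force: 39.6
```

Emit:
move_arm(series=[2, 0, 0, -3, 0, 0, 0, 2, 0, 0, -5, 0, 0, 0, 2, 0, 0, -5, 0, 0, 0, 2, 3.4, 4.3, 0, 0, 0, 0, 2, 3.4, 4.3, 0, 0, 0, 0])

```text
time: 62.28
tool_pos: [0.5919, 0.0335, 0.1504]
tcp_rot: [3.125, 0.325, 0.006]
wrist_force: [0.0, 0.4, -0.6]
width: 0.274
grip_force: 39.6
```

Emit:
move_arm(series=[2, 3.4, 4.3, 0, 0, 0, 0, 2, 3.4, 4.3, 0, 0, 0, 9.1, 2, 0, 0, 3, 0, 0, 0, 2, 0, 0, 4, 0, 0, 0, 2, 0, 0, 2, 0, 0, 0])

```text
time: 62.9
tool_pos: [0.6725, -0.0366, 0.0553]
tcp_rot: [-3.14, -0.073, 0.007]
wrist_force: [-0.4, 0.7, -1.5]
width: 0.275
grip_force: 39.6
```

Emit:
move_arm(series=[2, 0, 0, 0, 0, 0, 0, 2, 0, 0, 0, 0, 0, 0, 2, 0, 0, 0, 0, 0, 0])

```text
time: 63.28
tool_pos: [0.676, -0.0365, 0.0602]
tcp_rot: [3.14, 0.074, 0.006]
wrist_force: [0.0, 0.5, -0.8]
width: 0.272
grip_force: 39.6
```

Run:
```python
from h import *
goto([.6755,-.037,.016],-87.3)
shot("wrist","w16")
```

```text
t 63.27 pos [ 0.676  -0.0365  0.0602] yaw_y -87.31 tilt [ 3.7e-03 -3.0e-04 -1.0e+00] q [-0.09  0.42  1.75  0.    0.97  1.43] w 0.272 F [ 0.   0.5 -0.8]
turn [ 0.03 -0.21 -0.01]
shift old axes [-0.07  0.04  4.42]  new axes [-0.06  0.04  4.42]
```

Emit:
move_arm(series=[2, 0, 0.04, 2, 0, 0, 0, 2, 0, 0, 1.1, 0, 0, 0, 2, 0, 0, 0.5, 0, 0, 0, 2, 0, 0, 0.3, 0, 0, 0, 2, 0, 0, 0, 0, 0, 0])

```text
time: 63.95
tool_pos: [0.6744, -0.037, 0.0186]
tcp_rot: [-3.141, -0.073, 0.0]
wrist_force: [-0.7, 0.1, -1.4]
width: 0.276
grip_force: 39.6
```

Emit:
move_arm(series=[2, 0, 0, 0.2, 0, 0, 0, 2, 0, 0, 0.15, 0, 0, 0, 2, 0, 0, 0, 0, 0, 0])

```text
time: 64.32
tool_pos: [0.6744, -0.037, 0.0154]
tcp_rot: [3.141, 0.073, 0.0]
wrist_force: [-0.3, 0.7, -0.3]
width: 0.279
grip_force: 39.6
```

Emit:
move_arm(series=[2, 0, 0, 0.15, 0, 0, 0, 2, 0, 0, 0, 0, 0, 0])

```text
time: 64.58
tool_pos: [0.6746, -0.037, 0.0152]
tcp_rot: [3.141, 0.073, 0.0]
wrist_force: [-3.0, 0.3, 5.4]
width: 0.272
grip_force: 40.3
```

Contact at the floor as expected, so I release, lift clear and check everything by measurement.

Emit:
move_arm(series=[2.2, 0, 0, -0.1, 0, 0, 0, 3, 0, 0, 0, 0, 0, 0, 4.2, 0, 0, 0, 0, 0, 0, 4.2, 0, 0, -2, 0, 0, 0, 4.2, 0, 0, -5, 0, 0, 0])

```text
time: 65.2
tool_pos: [0.6719, -0.0367, 0.0831]
tcp_rot: [-3.14, -0.073, 0.01]
wrist_force: [1.2, -0.4, 0.3]
width: 0.489
grip_force: 0.0
```

Emit:
move_arm(series=[4.2, 0, 0, -6, 0, 0, 0, 4.2, 0, 0, -6, 0, 0, 0, 4.2, -6, 0, -6, 0, 0, 0, 4.2, -6, 2, -4, 0, 0, 0, 4.2, 0, 2, 0, 0, 0, 0])

```text
time: 65.82
tool_pos: [0.5818, -0.0785, 0.289]
tcp_rot: [3.139, 0.074, 0.014]
wrist_force: [0.9, 0.2, 0.5]
width: 0.49
grip_force: 0.0
```

Emit:
move_arm(series=[4.2, 0, 0, 0, 0, 0, 0, 4.2, 0, 0, 0, 0, 0, 0, 4.2, 0, 0, 0, 0, 0, 0])

```text
time: 66.2
tool_pos: [0.582, -0.0774, 0.2806]
tcp_rot: [-3.14, -0.074, 0.005]
wrist_force: [0.1, 0.5, -0.6]
width: 0.488
grip_force: 0.0
```

Run:
```python
from h import *
print(read_state()["tool_pos"])
c,im=shot("wrist","w17")
hsv=cv2.cvtColor(im,cv2.COLOR_RGB2HSV)
xs=np.arange(.56,.79,.001);ys=np.arange(-.16,.11,.001);X,Y=np.meshgrid(xs,ys,indexing="ij")
uv=proj(c,"wrist",np.c_[X.ravel(),Y.ravel(),np.full(X.size,.012)]).astype(np.float32).reshape(*X.shape,2)
W=cv2.remap(hsv,uv[...,0],uv[...,1],cv2.INTER_LINEAR)
for lo in(150,165,180):
    m=((W[...,1]<50)&(W[...,2]>=lo)).astype(np.uint8);m=cv2.morphologyEx(m,cv2.MORPH_OPEN,np.ones((3,3)));mm=cv2.morphologyEx(m,cv2.MORPH_CLOSE,np.ones((15,15)))
    for b in blobs(mm,1000):
        r=cv2.minAreaRect(b);print(lo,"ctr x,y mm",560+r[0][1],-160+r[0][0],"size",np.round(r[1],0),"ang",round(r[2],1))
t,ti=shot("top","top1")
a=cv2.cvtColor(load("top0")[1],cv2.COLOR_RGB2GRAY).astype(int);b=cv2.cvtColor(ti,cv2.COLOR_RGB2GRAY).astype(int)
print([ (n,int(np.abs(a[y-12:y+12,x-12:x+12]-b[y-12:y+12,x-12:x+12]).mean())) for n,(x,y) in dict(padlock=(206,170),can=(384,154),o1=(159,174),o2=(137,222),o3=(156,275),o4=(211,278)).items()])
```

```text
[ 0.58202121 -0.07744228  0.28063944]
150 ctr x,y mm 676.0801696777344 -98.76579284667969 size [140.  26.] ang 88.3
150 ctr x,y mm 675.1720733642578 -36.94140625 size [140.  26.] ang 87.1
165 ctr x,y mm 676.515754699707 -98.92533874511719 size [137.  24.] ang 87.9
165 ctr x,y mm 675.3648223876953 -36.755645751953125 size [139.  24.] ang 87.6
[('padlock', 6), ('can', 7), ('o1', 6), ('o2', 6), ('o3', 6), ('o4', 6)]
```

```bash
python3 -c "
from workcell import *
print(finish_job())"
```

```text
the job is handed in; nothing more can be done
None
```

I handed the job in at about 66 s: all three locks are fully home in the carrier with the bar back down at its stop, and both strike plates lie flat in the two narrow bays (I saw no backplate).

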